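Change the tube racks on the bench shaker

ROBOT

A 7-joint arm with a two-finger parallel gripper is mounted at the origin on the work surface. World frame = base frame: x ahead of the robot, y to its left, z up, the work surface at z = 0. Lengths are in mm, angles in rad, forces in N, time in s.
With the tool pointing down it reaches from about 400 to 850 mm from the base axis. Payload 10.4 kg.
Tool frame: the origin (TCP) lies between the finger pads; the fingertips stand 17 mm ahead of it and the grasp point (between the pads) lies 2 mm behind it (manip.nose_length is the distance from the TCP to the fingertips, in mm); z points along the fingers, y is the line along which they close (so a half turn about z gives the same grasp; the last joint's range is limited). The gripper opens to 85 mm and grips with 20 to 120 N. Pads are 22 mm wide; open, the fingers measure 114 mm over their backs; the gripper's body (76 mm by 85 mm) begins 54 mm behind the grasp point. The pads swing forward as they close: fully open they stand 13 mm farther back than shut.
Start: joints at [-1.346, 0.332, -0.065, 1.46, 0.022, 1.35, -0.088], TCP at [153.28, 605.933, 248.338] pointing down, gripper open.
Joint ranges: [-2.6, 2.6], [-0.5, 2.12], [-1.47, 1.34], [0.16, 2.42], [-1.27, 4.41], [0.06, 2.06], [-2.6, 2.6]. Speed limits (rad/s): [2.22, 2.22, 2.79, 2.79, 3.14, 3.14, 3.14].

INTERFACE

Orientations are given as a unit quaternion [x, y, z, w].
In Python, from station import manip gives the robot as it stands.
- The arm moves only by the tool move_arm, never from a script. Its argument "rows" is a list of rows, each a list of 7 numbers: the shift along the tool's x, y, z in cm, then the turn, a rotation vector about the tool's x, y, z in rad, then the finger opening in cm, from 0 to 8.54. A call has 1 to 5 rows; each row shifts and turns the commanded pose from where the row before left it, along the tool's axes as they then stand; what a row does not reach is not made up. A row lasts 1/10 s, in which the tool goes at most 50 mm and 8.59 degrees, less where a joint would pass 70% of its speed; a pose out of reach is approached as far as the arm can. A call with a gripper value outside its range is refused whole. The fingers move at their own pace and stop on an object; "grip_force" is the grip in N (left out, the last holds). Time passes only in rows, so rows that do not move let the fingers close. It gives the time, the measured TCP pose, the force, the opening and the grip force at its end, in the units of the state.
- manip.get_state(): the state, without advancing time (a new reading comes with each control period).
- manip.read_camera(name): name is "scene" or "top" or "wrist"; returns the picture (480x640x3 uint8, red, green, blue); there is no depth.
- manip.camera_params(name): a dict with "mtx" (3x3 intrinsics, pixels), "R" (3x3) and "t" (3): a world point X has camera coordinates R X + t; the wrist camera has in their place "mount" (4x4, takes a point from camera to tool coordinates, whose origin is the TCP and whose axes are the flange's). Camera axes: x right, y down, z forward; pixel columns grow to the right and rows downward; lengths in mm; the calibration is good to about 2 mm. A picture is of the moment at which its call begins: read the wrist's pose just before it. camera_params takes no time and is no camera call.
- manip.hand_in(): hands the job in; it is judged then, once.
The state is a dict: "time_s": time; "joint_positions": joint angles; "qd": joint speeds; "effort": joint torques, N m; "tool_pos": TCP position; "orientation": TCP orientation; "ft_force": force on the tool from outside, world axes, zero at the start; "torque": the same for the moment, N m; "finger_gap": finger opening in mm; "finger_force": force on a finger pad.
Only numpy, scipy, OpenCV 4.12 (cv2) and the standard library are available. Lean on these libraries where they do the work, as an engineer would, in place of code of your own. Each camera call takes 0.05 s, during which the arm holds its last target. There are 200 camera calls.

TASK

The run is over: slide the shaker's locking bar fully open, take every finished rack out of the shaker (tilt it up at the heel to free its toe from the retaining lip) and stand it upright in the empty white tray on the left. Then clip every fresh rack standing on the bench at the right into the shaker, toe under the lip and heel snapped down flat, one to a bay, any bay. Last, slide the locking bar back to its locked end stop; tip no rack over and leave the other things on the bench where they are.

Things in the scene. Friction and masses are not known exactly. Their poses are not given: they have to be found in the camera images.
- shaker: Bench shaker, white housing 210 (x) x 300 (y) mm; origin: centre of its underside, z up; its -x side faces roughly to the robot. Its platform, top 95 mm above the bench, has three rack bays 90 mm apart along y, between ribs 10 mm high. Each bay has a retaining lip on its -x side, a stop wall (12 mm high, 37.5 mm to +x of the bay's point) and a spring clip on its +x side.
- lip (a point): Middle of the free (+x) edge of the steel retaining lip that runs along the platform's -x side over all bays, on its underside: 35 mm to -x of bay1's point and 10 mm above the bay floor. The lip is 4 mm thick; a wall closes it 10.5 mm to -x of this edge. A seated rack's toe lies 9 mm deep under it, so the rack cannot be lifted straight up more than 5 mm.
- clip_mid (a point): Roller of the middle bay's spring clip (each bay has one): steel, 8 mm thick, 16 mm long, 36.5 mm to +x of the bay's point, 14 mm above the floor; it yields to +x and snaps over the rack's heel rib. Passing it takes 5 to 10 N at the heel, so a rack's weight does not seat it: press with 10 to 20 N on the handle until the rack lies flat.
- lock (a joint): Locking bar along the platform's +x side, with three flat tabs; slides along the shaker's y. 0 = locked, at its end stop (a tab over each rack's heel rib, 2.5 mm of play); grows to 0.026 m = open, at the other stop, when moved to the shaker's -y (tabs stand between the racks). About 3 N of friction; stays where it is left. The tabs do not pass over a heel that is not snapped down.
- lock_grip (a point): Point on the locking bar's grip, an upright black paddle at the bar's -y end, 10 mm thick (shaker y), 22 mm wide (shaker x); its top is 14 mm above this point and it stands free for 30 mm below it. Moves with the bar; 153 mm above the bench.
- bay0 (a point): Where the origin of a rack seated in the -y bay lies, on the bay floor. Axes as the shaker's; a seated rack has the same axes. To take a rack out (bar open): raise its heel side about 20 degrees, pivoting on the toe's tip, so its top leans to -x (27 degrees binds), then draw it along its tilted underside, to +x and up, more than 9 mm until the toe leaves the lip, then lift.
- bay1 (a point): As bay0, for the middle bay. To put a rack in: tilted about 20 degrees in the same way, toe low, slide the toe down and to -x under the lip, lower the heel, press it home. A rack has about 1.5 mm of play in x and 4 mm in y.
- bay2 (a point): As bay0, for the +y bay.
- tray: White plastic collecting tray, open on top, fixed, 115 mm (x) x 300 mm (y) x 30 mm high, walls 5 mm; origin: centre of its underside. On the robot's left, empty at the start; three racks fit side by side along its y, 90 mm apart, each with its own x along the tray's x.
- tray_in (a point): Centre of the tray's inner floor (axes as the tray's), 5 mm above the bench.
- done0: Finished rack (any bay; absent in some runs): blue, six white-capped tubes, 0.17 to 0.29 kg. Body 52 (x) x 66 (y) x 36 mm, caps to 49. Origin: centre of its underside, z up. Steel toe at the bottom: x -44 to -26 mm, 50 wide, 5 thick. Rounded heel rib: x 26 to 36, z 3 to 11 mm. Handle bar 12 (x) x 66 (y) x 16 mm, centre 86 mm above the origin (top 94), on a post at each end.
- done1: Finished rack, in the shaker at the start, or absent; same make as done0.
- done2: Finished rack, in the shaker at the start, or absent; same make as done0.
- fresh0: Fresh rack, standing on the bench on the robot's right (-y) at the start, or absent; same make as done0; its toe points roughly to the robot.
- fresh1: Fresh rack, standing on the bench on the robot's right (-y) at the start, or absent; same make as done0; its toe points roughly to the robot.
- fresh2: Fresh rack, standing on the bench on the robot's right (-y) at the start, or absent; same make as done0; its toe points roughly to the robot.
- amber: Bystander: small amber glass bottle with black cap, 52 mm diameter, 100 mm tall.
- beaker: Bystander: glass beaker, 68 mm diameter, 85 mm tall.
- flask: Bystander: volumetric flask with a thin neck, 68 mm diameter, 165 mm tall.
- timer: Bystander: flat white bench timer, 62 x 66 x 20 mm.
- marker: Bystander: black marker pen lying down, 16 mm thick, about 130 mm long.
- jar: Bystander: white plastic jar with black lid, 56 mm diameter, 70 mm tall.
- tipbox: Bystander: grey pipette-tip box, 120 x 80 x 55 mm.
Not all that is in view belongs to the job. What is shaped like the fresh1 but green or pink is not meant.

How it is judged (in metres and radians):
On the way, in this order (a step that is already met when the one before it is completed fails the run):
1. the locking bar is slid fully open (value of joint lock above 0.0235 m), for 0.2 s.
2. with the bar open, every finished rack stands in the tray and every fresh rack is clipped into a bay (value of joint lock above 0.02 m and x of done0 in the frame of tray_in between -0.05 and 0.05 m and y of done0 in the frame of tray_in between -0.14 and 0.14 m and z of done0 in the frame of tray_in between -0.004 and 0.008 m and angle between each of done0, done1, done2's own z axis and vertical below 0.1 rad and x of done1 in the frame of tray_in between -0.05 and 0.05 m and y of done1 in the frame of tray_in between -0.14 and 0.14 m and z of done1 in the frame of tray_in between -0.004 and 0.008 m and x of done2 in the frame of tray_in between -0.05 and 0.05 m and y of done2 in the frame of tray_in between -0.14 and 0.14 m and z of done2 in the frame of tray_in between -0.004 and 0.008 m and ((x of fresh0 in the frame of bay0 between -0.005 and 0.005 m and y of fresh0 in the frame of bay0 between -0.008 and 0.008 m and z of fresh0 in the frame of bay0 between -0.003 and 0.003 m and angle between the z axis of fresh0 and the z axis of shaker, either way round below 0.05 rad) or (x of fresh0 in the frame of bay1 between -0.005 and 0.005 m and y of fresh0 in the frame of bay1 between -0.008 and 0.008 m and z of fresh0 in the frame of bay1 between -0.003 and 0.003 m and angle between the z axis of fresh0 and the z axis of shaker, either way round below 0.05 rad) or (x of fresh0 in the frame of bay2 between -0.005 and 0.005 m and y of fresh0 in the frame of bay2 between -0.008 and 0.008 m and z of fresh0 in the frame of bay2 between -0.003 and 0.003 m and angle between the z axis of fresh0 and the z axis of shaker, either way round below 0.05 rad)) and ((x of fresh1 in the frame of bay0 between -0.005 and 0.005 m and y of fresh1 in the frame of bay0 between -0.008 and 0.008 m and z of fresh1 in the frame of bay0 between -0.003 and 0.003 m and angle between the z axis of fresh1 and the z axis of shaker, either way round below 0.05 rad) or (x of fresh1 in the frame of bay1 between -0.005 and 0.005 m and y of fresh1 in the frame of bay1 between -0.008 and 0.008 m and z of fresh1 in the frame of bay1 between -0.003 and 0.003 m and angle between the z axis of fresh1 and the z axis of shaker, either way round below 0.05 rad) or (x of fresh1 in the frame of bay2 between -0.005 and 0.005 m and y of fresh1 in the frame of bay2 between -0.008 and 0.008 m and z of fresh1 in the frame of bay2 between -0.003 and 0.003 m and angle between the z axis of fresh1 and the z axis of shaker, either way round below 0.05 rad)) and ((x of fresh2 in the frame of bay0 between -0.005 and 0.005 m and y of fresh2 in the frame of bay0 between -0.008 and 0.008 m and z of fresh2 in the frame of bay0 between -0.003 and 0.003 m and angle between the z axis of fresh2 and the z axis of shaker, either way round below 0.05 rad) or (x of fresh2 in the frame of bay1 between -0.005 and 0.005 m and y of fresh2 in the frame of bay1 between -0.008 and 0.008 m and z of fresh2 in the frame of bay1 between -0.003 and 0.003 m and angle between the z axis of fresh2 and the z axis of shaker, either way round below 0.05 rad) or (x of fresh2 in the frame of bay2 between -0.005 and 0.005 m and y of fresh2 in the frame of bay2 between -0.008 and 0.008 m and z of fresh2 in the frame of bay2 between -0.003 and 0.003 m and angle between the z axis of fresh2 and the z axis of shaker, either way round below 0.05 rad))), for 0.2 s.
At the end, for the whole second after the job is handed in: The locking bar is within 2.5 mm of its locked stop; every fresh rack lies flat in a bay (within 5 mm in x, 8 mm in y, 3 mm in height of the bay's point, within 0.05 rad of level with the platform); every finished rack stands upright (within 0.1 rad) on the floor of the tray; all racks are at rest (value of joint lock below 0.0025 m and x of done0 in the frame of tray_in between -0.05 and 0.05 m and y of done0 in the frame of tray_in between -0.14 and 0.14 m and z of done0 in the frame of tray_in between -0.004 and 0.008 m and angle between each of done0, done1, done2's own z axis and vertical below 0.1 rad and x of done1 in the frame of tray_in between -0.05 and 0.05 m and y of done1 in the frame of tray_in between -0.14 and 0.14 m and z of done1 in the frame of tray_in between -0.004 and 0.008 m and x of done2 in the frame of tray_in between -0.05 and 0.05 m and y of done2 in the frame of tray_in between -0.14 and 0.14 m and z of done2 in the frame of tray_in between -0.004 and 0.008 m and ((x of fresh0 in the frame of bay0 between -0.005 and 0.005 m and y of fresh0 in the frame of bay0 between -0.008 and 0.008 m and z of fresh0 in the frame of bay0 between -0.003 and 0.003 m and angle between the z axis of fresh0 and the z axis of shaker, either way round below 0.05 rad) or (x of fresh0 in the frame of bay1 between -0.005 and 0.005 m and y of fresh0 in the frame of bay1 between -0.008 and 0.008 m and z of fresh0 in the frame of bay1 between -0.003 and 0.003 m and angle between the z axis of fresh0 and the z axis of shaker, either way round below 0.05 rad) or (x of fresh0 in the frame of bay2 between -0.005 and 0.005 m and y of fresh0 in the frame of bay2 between -0.008 and 0.008 m and z of fresh0 in the frame of bay2 between -0.003 and 0.003 m and angle between the z axis of fresh0 and the z axis of shaker, either way round below 0.05 rad)) and ((x of fresh1 in the frame of bay0 between -0.005 and 0.005 m and y of fresh1 in the frame of bay0 between -0.008 and 0.008 m and z of fresh1 in the frame of bay0 between -0.003 and 0.003 m and angle between the z axis of fresh1 and the z axis of shaker, either way round below 0.05 rad) or (x of fresh1 in the frame of bay1 between -0.005 and 0.005 m and y of fresh1 in the frame of bay1 between -0.008 and 0.008 m and z of fresh1 in the frame of bay1 between -0.003 and 0.003 m and angle between the z axis of fresh1 and the z axis of shaker, either way round below 0.05 rad) or (x of fresh1 in the frame of bay2 between -0.005 and 0.005 m and y of fresh1 in the frame of bay2 between -0.008 and 0.008 m and z of fresh1 in the frame of bay2 between -0.003 and 0.003 m and angle between the z axis of fresh1 and the z axis of shaker, either way round below 0.05 rad)) and ((x of fresh2 in the frame of bay0 between -0.005 and 0.005 m and y of fresh2 in the frame of bay0 between -0.008 and 0.008 m and z of fresh2 in the frame of bay0 between -0.003 and 0.003 m and angle between the z axis of fresh2 and the z axis of shaker, either way round below 0.05 rad) or (x of fresh2 in the frame of bay1 between -0.005 and 0.005 m and y of fresh2 in the frame of bay1 between -0.008 and 0.008 m and z of fresh2 in the frame of bay1 between -0.003 and 0.003 m and angle between the z axis of fresh2 and the z axis of shaker, either way round below 0.05 rad) or (x of fresh2 in the frame of bay2 between -0.005 and 0.005 m and y of fresh2 in the frame of bay2 between -0.008 and 0.008 m and z of fresh2 in the frame of bay2 between -0.003 and 0.003 m and angle between the z axis of fresh2 and the z axis of shaker, either way round below 0.05 rad)) and linear speed of each of done0, done1, done2, fresh0, fresh1, fresh2 below 0.02 m/s); the robot touches nothing.
It fails at once if a rack is tipped over (more than 57 degrees) (angle between any of done0, done1, done2, fresh0, fresh1, fresh2's own z axis and vertical above 1 rad).
It fails at once if one of the other things on the bench is shoved more than 4 cm or knocked over (distance of any of amber, beaker, flask, timer, marker, jar, tipbox from where it was at the start of the episode above 0.04 m or angle between any of amber, beaker, flask, timer, jar, tipbox's own z axis and vertical above 0.6 rad).
Of done0, done1, done2 only 2 to 3 are there at a start; the rules pass over those that are not, and their reading is None.
Of fresh0, fresh1, fresh2 only 2 to 3 are there at a start; the rules pass over those that are not, and their reading is None.
At some moment in a run one of fresh0, fresh1, fresh2 may be knocked a few centimetres aside while the robot is not near it.
It also fails if it takes over 210 s, if anything falls off the work surface, if the arm or the gripper's body presses on something with over 40 N, if the wrist force passes 120 N, or if a joint passes its speed limit or range.

## Working session

There is one attempt and no reset: what is moved stays moved. The work goes in short steps, Python scripts to look and compute and a tool call to move; the robot and the scene stay as the last step left them, time stands still between calls to the robot, and variables do not carry over. Pictures are saved under pics/ and viewed, at most 14 in all, crops included, and the job is handed in when it is done.

Besides the shell and the picture viewer there is one more tool, called after "Request:" as name(argument=value, ...) on one line, values as JSON. move_arm: Moves the arm, as the interface text tells. Its arguments: {"type":"object","properties":{"rows":{"type":"array","items":{"type":"array","items":{"type":"number"}}},"grip_force":{"type":"number"}},"required":["rows"]}

```bash
ls; mkdir -p pics; python3 - <<'E'
from station import manip
import cv2,numpy as np
s=manip.get_state();print({k:np.round(v,3).tolist() for k,v in s.items()})
for n in("scene","top","wrist"):
    print(n,{k:np.round(v,4).tolist() for k,v in manip.camera_params(n).items()})
    cv2.imwrite(f"pics/{n}0.png",manip.read_camera(n)[:,:,::-1])
E
```

```text
pics
{'time_s': 0.0, 'joint_positions': [-1.346, 0.333, -0.065, 1.461, 0.022, 1.35, -0.088], 'qd': [-0.0, -0.001, 0.0, -0.0, -0.001, 0.001, -0.0], 'effort': [0.0, -62.543, 0.05, -39.161, 0.016, 0.01, -0.0], 'tool_pos': [153.211, 605.571, 247.525], 'orientation': [0.124, 0.992, -0.001, -0.0], 'ft_force': [-0.676, -0.139, 0.158], 'torque': [0.002, -0.044, -0.038], 'finger_force': 0.0, 'finger_gap': 85.536}
scene {'mtx': [[489.7765, 0.0, 317.4233], [0.0, 489.7765, 245.1274], [0.0, 0.0, 1.0]], 'R': [[0.5806, 0.8141, -0.0141], [0.6891, -0.5006, -0.5239], [-0.4336, 0.2945, -0.8516]], 't': [-271.5854, -337.0479, 1409.8846]}
top {'mtx': [[516.5023, 0.0, 310.9378], [0.0, 516.5023, 234.9367], [0.0, 0.0, 1.0]], 'R': [[-0.0238, -0.9996, -0.0136], [-0.9852, 0.0258, -0.1692], [0.1695, 0.0094, -0.9855]], 't': [-31.0725, 540.8091, 1247.7875]}
wrist {'mtx': [[407.6863, 0.0, 319.4506], [0.0, 407.6863, 239.5097], [0.0, 0.0, 1.0]], 'mount': [[-0.0001, -0.9505, -0.3108, 81.4261], [1.0, -0.0002, 0.0002, -0.5965], [-0.0003, -0.3108, 0.9505, -125.5215], [0.0, 0.0, 0.0, 1.0]]}
```

View pics/scene0.png

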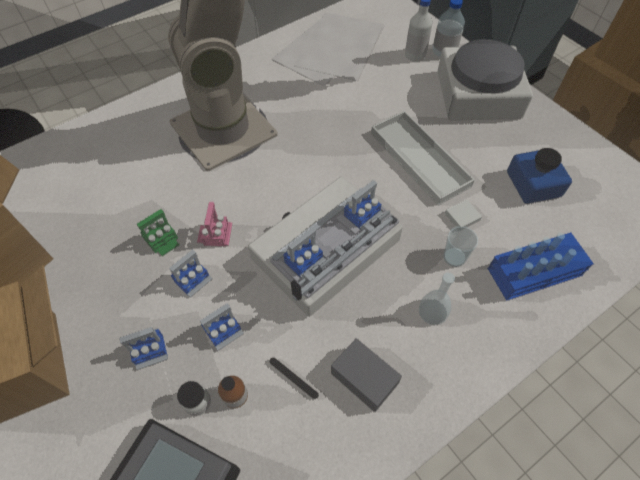

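View pics/top0.png

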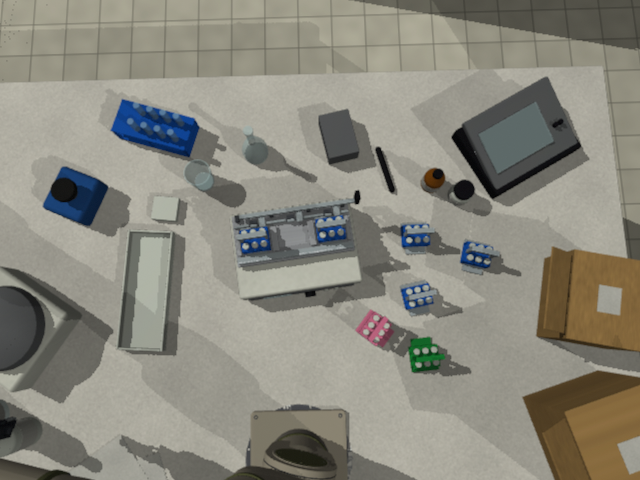

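```bash
cat > lib.py <<'E'
from station import manip
import numpy as np, cv2
from scipy.spatial.transform import Rotation as Ro
def st():
    s=manip.get_state(); return np.array(s['tool_pos'],float),Ro.from_quat(s['orientation']),s
def cam(n,s=None):
    c=manip.camera_params(n);K=np.array(c['mtx'])
    if n!='wrist': return K,np.array(c['R']),np.array(c['t'])
    p,R,_=st() if s is None else s
    T=np.eye(4);T[:3,:3]=R.as_matrix();T[:3,3]=p;T=np.linalg.inv(T@np.array(c['mount']))
    return K,T[:3,:3],T[:3,3]
def px2w(c,uv,z):
    K,R,t=c;d=R.T@np.linalg.inv(K)@np.array([*uv,1.]);o=-R.T@t
    return o+d*(z-o[2])/d[2]
def w2px(c,X):
    K,R,t=c;q=K@(R@np.array(X,float)+t);return q[:2]/q[2]
def down(yaw,tilt=0.):
    """tool y along direction yaw (x of rack), tool z down; tilt>0: rack heel up (top leans to -x)"""
    c,s=np.cos(yaw),np.sin(yaw)
    R=Ro.from_matrix(np.array([[-s,c,0],[c,s,0],[0,0,-1.]]).T.T if 0 else np.column_stack([[-s,c,0],[c,s,0],[0,0,-1.]]))
    # tilt: rotate about rack y (=tool x) by -tilt in world right-hand sense about +rack y
    return Ro.from_rotvec(-tilt*np.array([-s,c,0]))*R
def snap(n,name,box=None,k=1):
    s=st();im=manip.read_camera(n)[:,:,::-1].copy();cv2.imwrite(f'pics/{name}_full.png',im)
    np.savez(f'pics/{name}.npz',p=s[0],q=s[1].as_quat())
    return s
def load(name):
    d=np.load(f'pics/{name}.npz');return d['p'],Ro.from_quat(d['q']),None
def go(target,R,base=None):
    """print rotation vec (tool) then shift (tool axes of target orientation), cm"""
    p,R0,_=st() if base is None else base
    rv=(R0.inv()*R).as_rotvec();sh=R.inv().apply(np.array(target)-p)/10
    print('turn',np.round(rv,4),'then shift cm',np.round(sh,3),'| shift in current axes',np.round(R0.inv().apply(np.array(target)-p)/10,3))
E
python3 - <<'E'
from lib import *
c=cam('top')
for n,uv,z in [('sh front-left bottom',(238,298),0),('sh front-right',(361,285),0),('tray lt',(127,232),30),('tray rt',(173,233),30),('tray rb',(165,352),30),('tray lb',(118,348),30),('grip',(357,194),167),('lipL',(238,266),105),('lipR',(357,250),105),
 ('f_a handle',(416,226),94),('f_b',(479,247),94),('f_c',(420,296),94),('d_r',(333,216),189),('d_l',(253,228),189)]:
    print(n,np.round(px2w(c,uv,z),0))
p,R,_=st()
w=px2w(c,(361,285),0)-px2w(c,(238,298),0);print(np.arctan2(-w[0],w[1])if 0 else np.degrees(np.arctan2(w[0],-w[1])))
go([500,0,450],down(0))
E
```

```text
sh front-left bottom [390. 145.   0.]
sh front-right [ 415. -169.    0.]
tray lt [562. 424.  30.]
tray rt [557. 307.  30.]
tray rb [261. 320.  30.]
tray lb [273. 436.  30.]
grip [ 612. -154.  167.]
lipL [460. 129. 105.]
lipR [ 491. -154.  105.]
f_a handle [ 547. -299.   94.]
f_b [ 492. -446.   94.]
f_c [ 379. -298.   94.]
d_r [557. -96. 189.]
d_l [534.  83. 189.]
4.597807303973694
turn [-9.0000e-04  8.0000e-04  1.3231e+00] then shift cm [-60.565  34.68  -20.231] | shift in current axes [-48.472 -50.236 -20.172]
```

Request:
move_arm(rows=[[-4.35, -0.75, -0.45, 0, 0, 0.069, 8], [-4.35, -0.75, -0.45, 0, 0, 0.069, 8], [-4.35, -0.75, -0.45, 0, 0, 0.069, 8], [-4.35, -0.75, -0.45, 0, 0, 0.069, 8], [-4.35, -0.75, -0.45, 0, 0, 0.069, 8]])

```text
time_s: 0.65
tool_pos: [341.2, 488.6, 270.7]
orientation: [0.293, 0.956, -0.0, -0.0]
ft_force: [0.6, -0.1, -0.1]
finger_gap: 80.0
finger_force: 0.0
```

Request:
move_arm(rows=[[-4.35, -0.75, -0.45, 0, 0, 0.069, 8], [-4.35, -0.75, -0.45, 0, 0, 0.069, 8], [-4.35, -0.75, -0.45, 0, 0, 0.069, 8], [-4.35, -0.75, -0.45, 0, 0, 0.069, 8], [-4.35, -0.75, -0.45, 0, 0, 0.069, 8]])

```text
time_s: 1.15
tool_pos: [476.9, 316.0, 293.2]
orientation: [0.453, 0.891, -0.0, -0.0]
ft_force: [1.1, 0.0, -0.4]
finger_gap: 79.9
finger_force: 0.0
```

Request:
move_arm(rows=[[-4.35, -0.75, -0.45, 0, 0, 0.069, 8], [-4.35, -0.75, -0.45, 0, 0, 0.069, 8], [-4.35, -0.75, -0.45, 0, 0, 0.069, 8], [-4.35, -0.75, -0.45, 0, 0, 0.069, 8], [-4.35, -0.75, -0.45, 0, 0, 0.069, 8]])

```text
time_s: 1.65
tool_pos: [546.3, 107.6, 315.7]
orientation: [0.599, 0.8, -0.0, -0.0]
ft_force: [0.7, -0.7, -0.2]
finger_gap: 80.2
finger_force: 0.0
```

Request:
move_arm(rows=[[-4.35, -0.75, -0.45, 0, 0, 0.069, 8], [-4.35, -0.75, -0.45, 0, 0, 0.069, 8], [-4.35, -0.75, -0.45, 0, 0, 0.069, 8], [0, 0, 0, 0, 0, 0, 8], [0, 0, 0, 0, 0, 0, 8]])

```text
time_s: 2.15
tool_pos: [552.3, -23.7, 329.3]
orientation: [0.679, 0.734, 0.0, -0.0]
ft_force: [0.3, 1.0, -0.3]
finger_gap: 80.0
finger_force: 0.0
```

```bash
python3 - <<'E'
from lib import *
s=snap('wrist','w1');print(s[0],s[1].as_matrix().round(3))
E
```

```text
[552.31228575 -23.67145245 329.29250236] [[-0.079  0.997  0.   ]
 [ 0.997  0.079  0.   ]
 [ 0.     0.    -1.   ]]
```

View pics/w1_full.png

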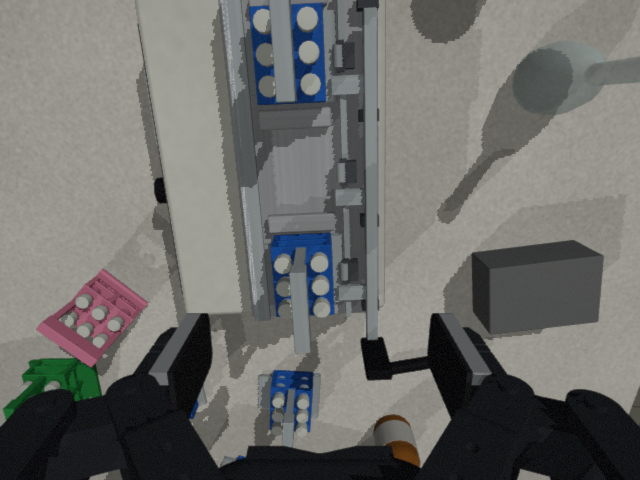

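Request:
move_arm(rows=[[3, -2, 0, 0, 0, 0, 8], [3, -2, 0, 0, 0, 0, 8], [0, 0, 0, 0, 0, 0, 8], [0, 0, 0, 0, 0, 0, 8]])

```text
time_s: 2.6
tool_pos: [507.4, 35.9, 329.2]
orientation: [0.676, 0.737, 0.0, -0.0]
ft_force: [1.0, -1.6, 0.1]
finger_gap: 79.8
finger_force: 0.0
```

```bash
python3 - <<'E'
from lib import *
s=snap('wrist','w2');print(s[0],s[1].as_matrix().round(3))
im=cv2.imread('pics/w2_full.png')
# project guess: find crop
c=cam('wrist',s)
for X in [(460,129,105),(491,-154,105),(612,-154,167)]: print(w2px(c,X))
u0,v0=240,40
cv2.imwrite('pics/w2_crop.png',cv2.resize(im[v0:v0+400,u0:u0+260],None,fx=1.5,fy=1.5,interpolation=cv2.INTER_CUBIC))
E
```

```text
[507.35321441  35.94792599 329.2488443 ] [[-0.085  0.996 -0.   ]
 [ 0.996  0.085  0.   ]
 [ 0.     0.    -1.   ]]
[272.69815897  84.16154921]
[289.25213182 382.67979559]
[421.22850395 437.71485002]
```

View pics/w2_crop.png

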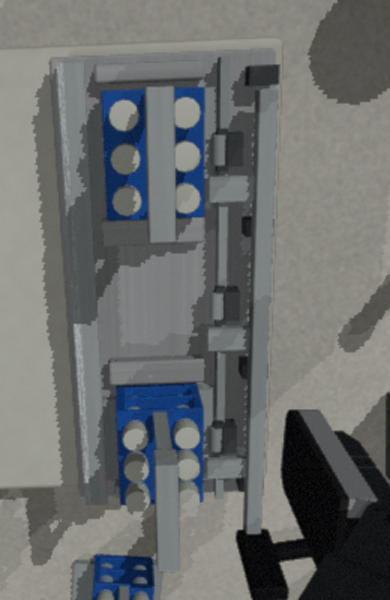

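```bash
cat >> lib.py <<'E'
from scipy.optimize import least_squares
def shpt(P,q):  # P: shaker x,y,yaw ; q in shaker frame (bay1 point + offsets), z abs
    x,y,a=P;return np.array([x+np.cos(a)*q[0]-np.sin(a)*q[1],y+np.sin(a)*q[0]+np.cos(a)*q[1],q[2]])
E
python3 - <<'E'
from lib import *
c=cam('wrist',load('w2'))
o=[]
def add(cx,cy,X,w=1): o.append(((cx/1.5+240,cy/1.5+40),X,w))
for (cx,cy),(sx,sy) in zip([(103,88),(104,216),(205,88),(205,216)],[(-26,33),(-26,-33),(26,33),(26,-33)]): add(cx,cy,(sx,90+sy,131))
for (cx,cy),(sx,sy) in zip([(147,87),(149,241),(171,87),(175,241)],[(-6,33),(-6,-33),(6,33),(6,-33)]): add(cx,cy,(sx,90+sy,189))
for (cx,cy),(sx,sy) in zip([(156,450),(159,571),(178,450),(180,571)],[(-6,33),(-6,-33),(6,33),(6,-33)]): add(cx,cy,(sx,-90+sy,189))
for k,(cx,cy) in zip((1,0,-1),[(220,150),(219,305),(216,436)]): add(cx,cy,(36.5,90*k,111))
def f(P): return np.concatenate([w2px(c,shpt(P,X))-uv for uv,X,w in o])
r=least_squares(f,[520,0,.08]);P=r.x;print(P,np.degrees(P[2]));print(r.fun.reshape(-1,2).round(1).tolist())
np.save('shaker.npy',P)
im=cv2.imread('pics/w2_full.png')
def dot(X,col):
    u,v=w2px(c,shpt(P,X));print(X,((u-240)*1.5).round(),((v-40)*1.5).round())
for y in (120,0,-120): dot((-35,y,109),0)
dot((0,0,95),0);
b=3
print('grip guess',px2w(c,(262/1.5+240,535/1.5+40),167), px2w(c,(238/1.5+240,535/1.5+40),167),px2w(c,(272/1.5+240,535/1.5+40),167))
E
```

```text
[5.30302935e+02 1.34580641e+00 1.25593944e-01] 7.196002923211665
[[-1.6, -0.2], [1.8, 1.6], [-0.2, -3.1], [-0.5, -1.0], [-1.1, -2.7], [0.2, -0.2], [2.4, -3.5], [1.0, -0.9], [-0.6, 9.1], [-0.8, -0.3], [0.7, 8.5], [0.1, -0.8], [-0.8, -1.8], [-1.2, -1.1], [-0.1, 0.6]]
(-35, 120, 109) 85.0 95.0
(-35, 0, 109) 97.0 307.0
(-35, -120, 109) 106.0 479.0
(0, 0, 95) 154.0 297.0
grip guess [ 599.37097766 -111.34420579  167.        ] [ 585.82944962 -112.49793445  167.        ] [ 605.01345931 -110.86347032  167.        ]
```

```bash
python3 - <<'E'
from lib import *
c=cam('wrist',load('w2'))
o=[]
def add(cx,cy,X,w=1): o.append(((cx/1.5+240,cy/1.5+40),X,w))
for (cx,cy),(sx,sy) in zip([(103,88),(104,216),(205,88),(205,216)],[(-26,33),(-26,-33),(26,33),(26,-33)]): add(cx,cy,(sx,90+sy,131))
for (cx,cy),(sx,sy) in zip([(147,87),(149,241),(171,87),(175,241)],[(-6,33),(-6,-33),(6,33),(6,-33)]): add(cx,cy,(sx,90+sy,189))
for (cx,cy),(sx,sy) in zip([(153,412),(159,571),(172,412),(180,571)],[(-6,33),(-6,-33),(6,33),(6,-33)]): add(cx,cy,(sx,-90+sy,189))
for k,(cx,cy) in zip((1,0,-1),[(220,150),(219,305),(216,436)]): add(cx,cy,(36.5,90*k,111))
def f(P): return np.concatenate([w2px(c,shpt(P,X))-uv for uv,X,w in o])
r=least_squares(f,[520,0,.08],loss='soft_l1');P=r.x;print(P,np.degrees(P[2]));print(f(P).reshape(-1,2).round(1).tolist())
np.save('shaker.npy',P)
for y in (120,0,-120):
    u,v=w2px(c,shpt(P,(-35,y,109)));print(((u-240)*1.5).round(),((v-40)*1.5).round())
im=cv2.imread('pics/w1_full.png')
a=cv2.resize(im[220:460,220:440],None,fx=2.5,fy=2.5,interpolation=cv2.INTER_CUBIC)
cv2.imwrite('pics/w1_crop.png',a)
E
```

```text
[5.30220292e+02 7.38461030e-01 1.22857663e-01] 7.039225556899098
[[-1.3, 0.5], [1.9, 2.2], [-0.0, -2.2], [-0.5, -0.2], [-0.8, -1.7], [0.3, 0.6], [2.7, -2.5], [1.0, -0.0], [1.0, 35.1], [-1.4, 0.3], [4.3, 34.5], [-0.5, -0.1], [-0.7, -0.9], [-1.4, -0.4], [-0.5, 1.3]]
86.0 96.0
97.0 308.0
106.0 480.0
```

View pics/w1_crop.png

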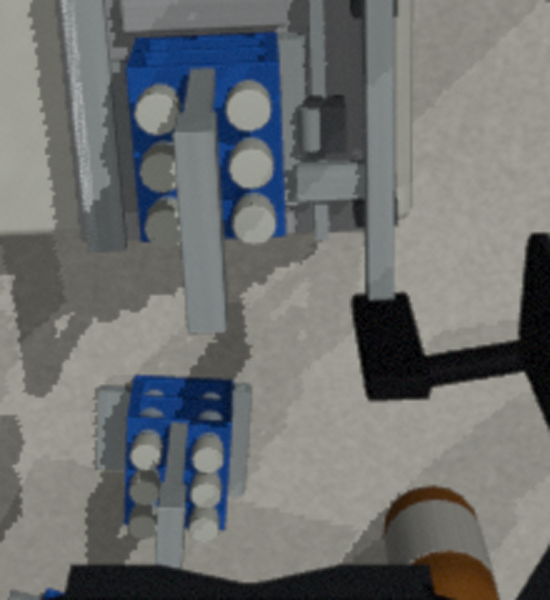

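```bash
python3 - <<'E'
from lib import *
c2=cam('wrist',load('w2'));c1=cam('wrist',load('w1'))
o=[]
def a2(cx,cy,X,k): o.append((c2,(cx/1.5+240,cy/1.5+40),X,k))
def a1(cx,cy,X,k): o.append((c1,(cx/2.5+220,cy/2.5+220),X,k))
for (cx,cy),(sx,sy) in zip([(103,88),(104,216),(205,88),(205,216)],[(-26,33),(-26,-33),(26,33),(26,-33)]): a2(cx,cy,(sx,90+sy,131),2)
for (cx,cy),(sx,sy) in zip([(147,87),(149,241),(171,87),(175,241)],[(-6,33),(-6,-33),(6,33),(6,-33)]): a2(cx,cy,(sx,90+sy,189),2)
for (cx,cy),(sx,sy) in zip([(156,450),(159,571),(178,450),(180,571)],[(-6,33),(-6,-33),(6,33),(6,-33)]): a2(cx,cy,(sx,-90+sy,189),1)
for k,(cx,cy) in zip((1,0,-1),[(220,150),(219,305),(216,436)]): a2(cx,cy,(36.5,90*k,111),0)
a1(311,128,(36.5,-90,111),0)
for (cx,cy),(sx,sy) in zip([(177,130),(188,332),(218,130),(226,330)],[(-6,33),(-6,-33),(6,33),(6,-33)]): a1(cx,cy,(sx,-90+sy,189),1)
for (cx,cy),(sx,sy) in zip([(130,66),(141,242),(279,62),(285,238)],[(-26,33),(-26,-33),(26,33),(26,-33)]): a1(cx,cy,(sx,-90+sy,131),1)
def f(V):
    P=V[:3];d=[(0,0),V[3:5],V[5:7]]
    return np.concatenate([w2px(c,shpt(P,(X[0]+d[k][0],X[1]+d[k][1],X[2]+V[7])))-uv for c,uv,X,k in o]+[V[3:7]*0.5,V[7:]*.3])
r=least_squares(f,[520,0,.08,0,0,0,0,0],loss='soft_l1');P=r.x;print(P.round(3),np.degrees(P[2]));print(f(P)[:-5].reshape(-1,2).round(1).tolist())
np.save('shaker.npy',P[:3])
c=c1
# paddle top corners in w1 crop: front (+y) edge of top and far edge
for cr in [(352,297),(409,293),(367,398),(429,396),(425,360),(363,358)]: print('paddle z167',cr,px2w(c1,(cr[0]/2.5+220,cr[1]/2.5+220),167).round(1))
for q in [(50,-155,167),(62,-150,167)]:
    print(shpt(P[:3],q), (w2px(c1,shpt(P[:3],q))-220)*2.5)
# fresh rack near: caps/handle z94
for cr in [(160,508),(184,508)]: print('fresh bar end +y',px2w(c1,(cr[0]/2.5+220,cr[1]/2.5+220),94).round(1))
E
```

```text
[ 5.31536e+02 -1.04000e-01  1.16000e-01  2.70000e-02 -6.44000e-01
 -1.70100e+00  3.26000e-01 -3.01000e+00] 6.668371593507156
[[-0.8, 1.3], [1.8, 2.2], [-0.2, -1.0], [-1.2, 0.2], [-0.5, -0.6], [-0.1, 0.6], [2.8, -1.2], [0.4, 0.0], [-0.1, 9.3], [-1.1, -0.8], [1.0, 8.8], [-0.3, -1.2], [0.9, 0.2], [-0.6, -0.2], [-0.3, 0.8], [-0.2, -0.6], [-0.7, 0.4], [0.1, -0.3], [-0.3, -0.2], [0.6, -0.0], [-0.8, 0.4], [0.2, -0.6], [0.9, -0.2], [0.5, -1.0]]
paddle z167 (352, 297) [ 591.6 -119.4  167. ]
paddle z167 (409, 293) [ 609.7 -116.5  167. ]
paddle z167 (367, 398) [ 600.8 -157.3  167. ]
paddle z167 (429, 396) [ 621.4 -154.9  167. ]
paddle z167 (425, 360) [ 618.2 -141.1  167. ]
paddle z167 (363, 358) [ 597.7 -141.9  167. ]
[ 599.19719481 -148.24884035  167.        ] [365.22167097 374.59788157]
[ 610.53540129 -141.88919621  167.        ] [401.57559987 360.52616119]
fresh bar end +y [ 531.6 -274.9   94. ]
fresh bar end +y [ 542.1 -274.1   94. ]
```

```bash
python3 - <<'E'
from lib import *
c2=cam('wrist',load('w2'));c1=cam('wrist',load('w1'))
o=[]
def a2(cx,cy,X,k): o.append((c2,(cx/1.5+240,cy/1.5+40),X,k))
def a1(cx,cy,X,k): o.append((c1,(cx/2.5+220,cy/2.5+220),X,k))
for (cx,cy),(sx,sy) in zip([(103,88),(104,216),(205,88),(205,216)],[(-26,33),(-26,-33),(26,33),(26,-33)]): a2(cx,cy,(sx,90+sy,131),2)
for (cx,cy),(sx,sy) in zip([(147,87),(149,241),(175,241)],[(-6,33),(-6,-33),(6,-33)]): a2(cx,cy,(sx,90+sy,189),2)
for k,(cx,cy) in zip((1,0,-1),[(220,150),(219,305),(216,436)]): a2(cx,cy,(36.5,90*k,111),0)
a1(311,128,(36.5,-90,111),0)
for (cx,cy),(sx,sy) in zip([(177,130),(188,332),(218,130),(226,330)],[(-6,33),(-6,-33),(6,33),(6,-33)]): a1(cx,cy,(sx,-90+sy,189),1)
for (cx,cy),(sx,sy) in zip([(130,66),(141,242),(279,62),(285,238)],[(-26,33),(-26,-33),(26,33),(26,-33)]): a1(cx,cy,(sx,-90+sy,131),1)
def f(V):
    P=V[:3];d=[(0,0),V[3:5],V[5:7]]
    return np.concatenate([w2px(c,shpt(P,(X[0]+d[k][0],X[1]+d[k][1],X[2]+V[7])))-uv for c,uv,X,k in o]+[V[3:7],V[7:]])
r=least_squares(f,[520,0,.08,0,0,0,0,0],loss='soft_l1');P=r.x;print(P.round(3),np.degrees(P[2]))
np.save('shaker.npy',P[:3])
for q in [(-35,-120,109),(-35,-60,109)]: print('lip edge w1crop',(w2px(c1,shpt(P[:3],q))-220)*2.5)
go([611.5,-151,240],down(P[2]))
E
```

```text
[ 5.31232e+02  3.11000e-01  1.16000e-01  3.27000e-01 -3.70000e-01
 -1.35500e+00  2.55000e-01 -1.34700e+00] 6.656263891493527
lip edge w1crop [121.14971879 206.93926489]
lip edge w1crop [108.38154301  55.61812128]
turn [ 0.     -0.     -0.0328] then shift cm [-19.66    8.155   8.922] | shift in current axes [-19.382   8.796   8.922]
```

Request:
move_arm(rows=[[-3.93, 1.63, 1.78, 0, 0, -0.0066, 6], [-3.93, 1.63, 1.78, 0, 0, -0.0066, 6], [-3.93, 1.63, 1.78, 0, 0, -0.0066, 6], [-3.93, 1.63, 1.78, 0, 0, -0.0066, 6], [-3.93, 1.63, 1.78, 0, 0, -0.0066, 6]])

```text
time_s: 3.15
tool_pos: [608.2, -156.2, 239.2]
orientation: [0.666, 0.746, -0.0, 0.0]
ft_force: [0.8, 0.6, -0.0]
finger_gap: 59.9
finger_force: 0.0
```

Request:
move_arm(rows=[[0, 0, 0, 0, 0, 0, 6], [0, 0, 0, 0, 0, 0, 6]])

```text
time_s: 3.35
tool_pos: [607.2, -155.6, 239.0]
orientation: [0.667, 0.745, -0.001, -0.0]
ft_force: [-0.7, 0.4, -0.1]
finger_gap: 59.7
finger_force: 0.0
```

```bash
python3 - <<'E'
from lib import *
s=snap('wrist','w3');print(s[0],s[1].as_matrix().round(3))
c=cam('wrist',s);print(w2px(c,(611.5,-151,167)))
E
```

```text
[ 607.18623032 -155.60087722  239.01012329] [[-0.111  0.994 -0.002]
 [ 0.994  0.111 -0.001]
 [-0.001 -0.002 -1.   ]]
[332.50698384 259.83937686]
```

View pics/w3_full.png

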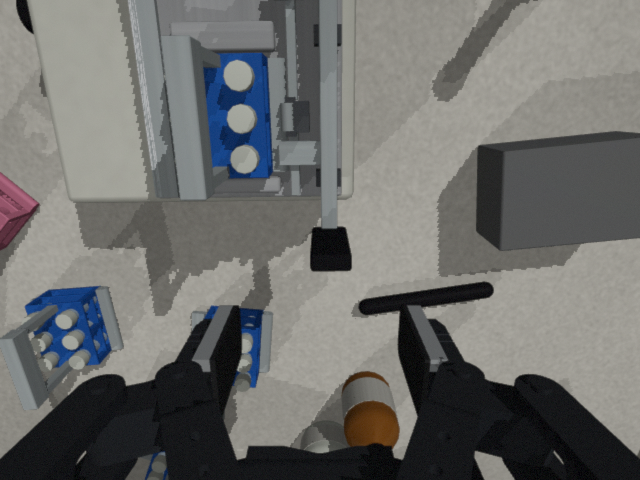

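Request:
move_arm(rows=[[0.42, 0.43, 2.1, 0, 0, 0, 6], [0, 0, 2.1, 0, 0, 0, 6], [0, 0, 2.1, 0, 0, 0, 6], [0, 0, 2.1, 0, 0, 0, 6], [0, 0, 0, 0, 0, 0, 3]], grip_force=40)

```text
time_s: 3.9
tool_pos: [610.1, -147.3, 154.5]
orientation: [0.665, 0.747, -0.0, -0.002]
ft_force: [0.3, -0.4, -0.9]
finger_gap: 47.3
finger_force: 0.0
```

Request:
move_arm(rows=[[0, 0, 0, 0, 0, 0, 0], [0, 0, 0, 0, 0, 0, 0], [0, 0, 0, 0, 0, 0, 0], [0, 0, 0, 0, 0, 0, 0]])

```text
time_s: 4.3
tool_pos: [612.1, -148.9, 158.1]
orientation: [0.665, 0.746, 0.001, 0.001]
ft_force: [-1.0, 2.1, 7.0]
finger_gap: 20.8
finger_force: 41.4
```

Request:
move_arm(rows=[[-0.6, 0, 0, 0, 0, 0, 0], [-0.6, 0, 0, 0, 0, 0, 0], [-0.6, 0, 0, 0, 0, 0, 0], [-0.6, 0, 0, 0, 0, 0, 0], [-0.3, 0, 0, 0, 0, 0, 0]])

```text
time_s: 4.8
tool_pos: [615.1, -172.8, 158.0]
orientation: [0.665, 0.747, 0.002, -0.001]
ft_force: [-7.7, 19.9, 15.5]
finger_gap: 20.9
finger_force: 42.5
```

Request:
move_arm(rows=[[-0.2, 0, 0, 0, 0, 0, 0], [0, 0, 0, 0, 0, 0, 0], [0, 0, 0, 0, 0, 0, 0]])

```text
time_s: 5.1
tool_pos: [615.1, -172.8, 158.0]
orientation: [0.664, 0.748, 0.003, -0.002]
ft_force: [-9.6, 18.2, 16.3]
finger_gap: 21.5
finger_force: 42.5
```

Request:
move_arm(rows=[[0, 0, 0, 0, 0, 0, 6], [0, 0, 0, 0, 0, 0, 6], [0, 0, -2, 0, 0, 0, 6], [0, 0, -4, 0, 0, 0, 6], [0, 0, -4, 0, 0, 0, 6]])

```text
time_s: 5.6
tool_pos: [613.9, -178.9, 257.3]
orientation: [0.666, 0.746, -0.001, -0.0]
ft_force: [0.8, 0.2, 0.1]
finger_gap: 60.2
finger_force: 0.0
```

Request:
move_arm(rows=[[2.7, 0, 0, 0, 0, 0, 6], [0, 0, 0, 0, 0, 0, 6], [0, 0, 0, 0, 0, 0, 6]])

```text
time_s: 5.9
tool_pos: [611.3, -151.2, 256.3]
orientation: [0.665, 0.746, 0.0, 0.0]
ft_force: [0.5, 0.1, 0.5]
finger_gap: 60.0
finger_force: 0.0
```

```bash
python3 - <<'E'
from lib import *
s=snap('wrist','w4');print(s[0],s[1].as_matrix().round(3))
c=cam('wrist',s);P=np.load('shaker.npy')
yv=np.array([-np.sin(P[2]),np.cos(P[2]),0])
A=np.array([611,-151,167.])
for d in (0,22,24,26): print(d,w2px(c,A-yv*d),w2px(c,A-yv*(d+5)),w2px(c,A-yv*(d-5)))
im=cv2.imread('pics/w4_full.png');h=im[180:330,270:390]
cv2.imwrite('pics/w4_crop.png',cv2.resize(h,None,fx=4,fy=4,interpolation=cv2.INTER_CUBIC))
E
```

```text
[ 611.34486095 -151.1847104   256.27662067] [[-0.115  0.993  0.   ]
 [ 0.993  0.115 -0.   ]
 [-0.     0.    -1.   ]]
0 [322.02726663 255.38572412] [322.02309397 263.68877655] [322.03149626 246.96930997]
22 [322.00931791 291.1013558 ] [322.00538274 298.93184548] [322.01330525 283.16707388]
24 [322.00773764 294.24589224] [322.00382304 302.03543455] [322.01170399 286.35337344]
26 [322.00616565 297.37395304] [322.00227147 305.12286831] [322.01011117 289.52286848]
```

View pics/w4_crop.png

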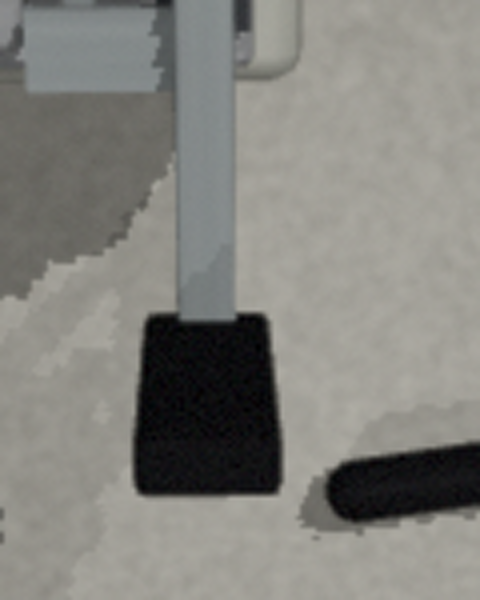

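```bash
cat >> lib.py <<'E'
P=np.load('shaker.npy')
HG=84. # TCP above rack origin when grasped
def rackpose(bay,x,z,tilt,dy=0,h=None):
    """rack origin at (x,dy) of bay, z above floor, tilt -> TCP pose"""
    R=down(P[2],tilt);o=shpt(P,(x,90*(bay-1)+dy,95+z))
    return o-R.apply([0,0,1])*(HG if h is None else h),R
def toe(bay,x,z,tilt,**k):
    """same, but x,z are those of the toe tip's lower edge (x rel. bay point)"""
    return rackpose(bay,x+44*np.cos(tilt),z+44*np.sin(tilt),tilt,**k)
def rows(seq,g,start=None,rd=2):
    s=st() if start is None else start
    p,R=s[0],s[1]
    for q,Rq in seq:
        sh=R.inv().apply(q-p)/10;rv=(R.inv()*Rq).as_rotvec()
        sh=np.round(sh,rd);rv=np.round(rv,3)
        print([*map(float,sh),*map(float,rv),g])
        p=p+R.apply(sh*10);R=R*Ro.from_rotvec(rv)
    print('end',p.round(1))
E
python3 - <<'E'
from lib import *
print([shpt(P,(0,90*k,95)).round(1) for k in(-1,0,1)])
t,R=rackpose(0,0,0,0);up=t+[0,0,45]
p,R0,_=st()
rows([(p+(up-p)*.5,R),(up,R),(t+[0,0,15],R),(t,R)],6)
print('lift')
s=(t,R,0)
rows([toe(0,-44,0,a) for a in np.arange(.05,.36,.05)]+[toe(0,-44+d*np.cos(.35),d*np.sin(.35),.35) for d in (5,10,15,20)],0,s)
E
```

```text
[array([541.7, -89.1,  95. ]), array([5.312e+02, 3.000e-01, 9.500e+01]), array([520.8,  89.7,  95. ])]
[3.52, -3.09, 1.6, -0.0, 0.0, -0.003, 6]
[3.52, -3.08, 1.6, -0.0, 0.0, 0.0, 6]
[0.0, -0.0, 3.0, -0.0, 0.0, 0.0, 6]
[0.01, -0.0, 1.5, -0.0, 0.0, 0.0, 6]
end [541.7 -89.  179. ]
lift
[0.0, -0.43, -0.21, -0.05, 0.0, 0.0, 0]
[-0.0, -0.42, -0.21, -0.05, 0.0, -0.0, 0]
[-0.0, -0.43, -0.21, -0.05, 0.0, 0.0, 0]
[-0.0, -0.42, -0.21, -0.05, 0.0, -0.0, 0]
[-0.0, -0.43, -0.21, -0.05, 0.0, -0.0, 0]
[-0.0, -0.42, -0.21, -0.05, 0.0, -0.0, 0]
[-0.0, -0.43, -0.21, -0.05, 0.0, -0.0, 0]
[-0.0, 0.5, 0.0, -0.0, 0.0, -0.0, 0]
[-0.0, 0.5, 0.0, -0.0, 0.0, -0.0, 0]
[-0.0, 0.5, 0.0, -0.0, 0.0, -0.0, 0]
[-0.0, 0.5, 0.0, -0.0, 0.0, -0.0, 0]
end [529.  -90.6 195.9]
```

Request:
move_arm(rows=[[3.52, -3.09, 1.6, 0, 0, -0.003, 5], [3.52, -3.08, 1.6, 0, 0, 0, 5], [0, 0, 0, 0, 0, 0, 5], [0, 0, 3, 0, 0, 0, 5], [0, 0, 1.5, 0, 0, 0, 5]], grip_force=80)

```text
time_s: 6.45
tool_pos: [541.1, -89.2, 177.5]
orientation: [0.665, 0.747, -0.001, -0.001]
ft_force: [0.3, 0.5, -0.3]
finger_gap: 50.0
finger_force: 0.0
```

Request:
move_arm(rows=[[0, 0, 0, 0, 0, 0, 3], [0, 0, 0, 0, 0, 0, 0], [0, 0, 0, 0, 0, 0, 0], [0, 0, 0, 0, 0, 0, 0], [0, 0, 0, 0, 0, 0, 0]])

```text
time_s: 6.95
tool_pos: [542.7, -89.0, 180.2]
orientation: [0.665, 0.747, 0.0, 0.001]
ft_force: [1.2, -2.1, 3.0]
finger_gap: 10.7
finger_force: 80.0
```

Request:
move_arm(rows=[[0, -0.43, -0.21, -0.05, 0, 0, 0], [0, -0.42, -0.21, -0.05, 0, 0, 0], [0, -0.43, -0.21, -0.05, 0, 0, 0], [0, -0.42, -0.21, -0.05, 0, 0, 0], [0, -0.43, -0.21, -0.05, 0, 0, 0]])

```text
time_s: 7.45
tool_pos: [520.1, -91.1, 188.3]
orientation: [0.659, 0.741, 0.094, 0.084]
ft_force: [0.5, -0.1, 0.5]
finger_gap: 10.6
finger_force: 79.6
```

Request:
move_arm(rows=[[0, -0.42, -0.21, -0.05, 0, 0, 0], [0, -0.43, -0.21, -0.05, 0, 0, 0], [0, 0, 0, 0, 0, 0, 0], [0, 0, 0, 0, 0, 0, 0]])

```text
time_s: 7.85
tool_pos: [511.0, -92.2, 189.9]
orientation: [0.654, 0.736, 0.13, 0.116]
ft_force: [2.0, -1.0, -0.2]
finger_gap: 10.6
finger_force: 79.6
```

```bash
python3 - <<'E'
from lib import *
s=snap('wrist','w5');print(s[0],(down(P[2]).inv()*s[1]).as_rotvec(),s[2]['ft_force'],s[2]['finger_gap'])
s=snap('scene','s5')
im=cv2.imread('pics/s5_full.png')
c=cam('scene');u,v=map(int,w2px(c,(542,-80,130)));print(u,v)
a=cv2.resize(im[v-75:v+75,u-75:u+75],(400,400),interpolation=cv2.INTER_CUBIC)
w=cv2.resize(cv2.imread('pics/w5_full.png'),(400,300))
o=np.zeros((400,800,3),np.uint8);o[:,:400]=a;o[:300,400:]=w
cv2.imwrite('pics/s5_crop.png',o)
E
```

```text
[511.0031544  -92.18067364 189.92880114] [-0.35027474  0.00057897 -0.00078821] [ 1.97637775 -0.9971683  -0.18235801] 10.5636071893095
306 249
```

View pics/s5_crop.png

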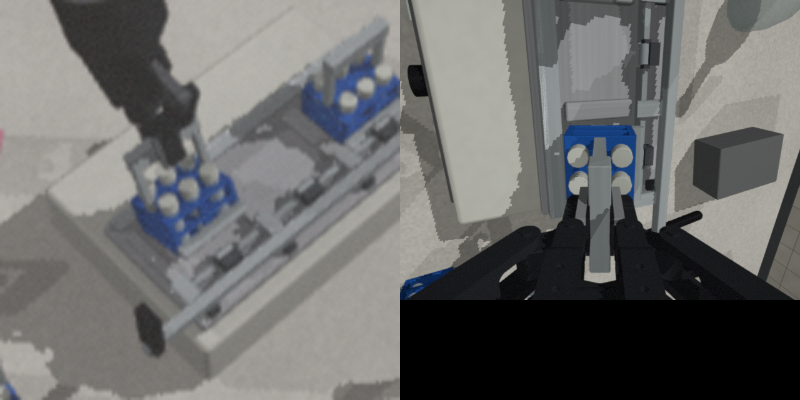

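Request:
move_arm(rows=[[0, 0.5, 0, 0, 0, 0, 0], [0, 0.5, 0, 0, 0, 0, 0], [0, 0.5, 0, 0, 0, 0, 0], [0, 0.5, 0, 0, 0, 0, 0], [0, 0, 0, 0, 0, 0, 0]])

```text
time_s: 8.45
tool_pos: [529.9, -89.9, 196.2]
orientation: [0.654, 0.736, 0.13, 0.116]
ft_force: [0.4, 1.1, -2.6]
finger_gap: 10.5
finger_force: 79.2
```

Request:
move_arm(rows=[[0, 0.34, -0.94, 0, 0, 0, 0], [0, 0.68, -1.88, 0, 0, 0, 0], [0, 1.37, -3.76, 0, 0, 0, 0], [0, 1.37, -3.76, 0, 0, 0, 0], [0, 0, 0, 0, 0, 0, 0]])

```text
time_s: 8.95
tool_pos: [531.3, -90.7, 312.9]
orientation: [0.654, 0.735, 0.134, 0.119]
ft_force: [1.1, 0.3, -2.2]
finger_gap: 10.8
finger_force: 79.2
```

```bash
python3 - <<'E'
from lib import *
p,R,s=st();print(p,s['ft_force'],s['finger_gap'])
C=np.array([413,372,5.]);yaw=np.radians(87.6)
R1=down(yaw)
def seq(p,R,tgt,R1,n):
    # swing about base axis: interpolate polar
    a0,a1=np.arctan2(p[1],p[0]),np.arctan2(tgt[1],tgt[0]);r0,r1=np.hypot(*p[:2]),np.hypot(*tgt[:2])
    rv=(R.inv()*R1).as_rotvec();o=[]
    for k in range(1,n+1):
        f=k/n;a=a0+(a1-a0)*f;r=r0+(r1-r0)*f
        o.append((np.array([r*np.cos(a),r*np.sin(a),p[2]+(tgt[2]-p[2])*f]),R*Ro.from_rotvec(rv*f)))
    return o
tgt=C+[-65+4*np.cos(yaw),4*np.sin(yaw)+65*np.sin(np.radians(2.4)),0];print(tgt)
rows([(p+R.apply([0,0,0]),down(P[2],a)) for a in(.25,.12,0)],0)
p0=p;R0=down(P[2])
rows(seq(p0,R0,tgt+[0,0,260],R1,13),0,(p0,R0,0))
E
```

```text
[531.29779975 -90.68716188 312.92781917] [ 1.14680305  0.31656464 -2.24215304] 10.835947892024857
[348.16750261 378.71840881   5.        ]
[0.0, 0.0, 0.0, 0.11, 0.0, 0.0, 0]
[0.0, 0.0, 0.0, 0.13, 0.0, 0.0, 0]
[0.0, 0.0, 0.0, 0.12, 0.0, 0.0, 0]
end [531.3 -90.7 312.9]
[4.04, 0.82, 0.37, 0.0, 0.0, -0.109, 0]
[4.01, 0.96, 0.37, 0.0, 0.0, -0.108, 0]
[3.95, 1.07, 0.37, 0.0, 0.0, -0.109, 0]
[3.91, 1.19, 0.36, 0.0, 0.0, -0.109, 0]
[3.85, 1.32, 0.37, 0.0, 0.0, -0.108, 0]
[3.79, 1.43, 0.37, 0.0, 0.0, -0.109, 0]
[3.74, 1.54, 0.37, 0.0, 0.0, -0.109, 0]
[3.67, 1.66, 0.37, 0.0, 0.0, -0.108, 0]
[3.6, 1.76, 0.37, 0.0, 0.0, -0.109, 0]
[3.53, 1.88, 0.37, 0.0, 0.0, -0.109, 0]
[3.46, 1.98, 0.37, 0.0, 0.0, -0.108, 0]
[3.38, 2.07, 0.36, 0.0, 0.0, -0.109, 0]
[3.3, 2.18, 0.37, 0.0, 0.0, -0.109, 0]
end [348.1 378.7 265. ]
```

Request:
move_arm(rows=[[0, 0, 0, 0.11, 0, 0, 0], [0, 0, 0, 0.13, 0, 0, 0], [0, 0, 0, 0.11, 0, 0, 0], [4.04, 0.82, 0, 0, 0, -0.109, 0], [4.01, 0.96, 0, 0, 0, -0.108, 0]])

```text
time_s: 9.45
tool_pos: [533.4, -7.5, 305.2]
orientation: [0.579, 0.815, -0.001, -0.0]
ft_force: [0.8, 0.2, -2.1]
finger_gap: 10.4
finger_force: 79.1
```

Request:
move_arm(rows=[[3.95, 1.07, 0, 0, 0, -0.109, 0], [3.91, 1.19, 0, 0, 0, -0.109, 0], [3.85, 1.32, 0, 0, 0, -0.108, 0], [3.79, 1.43, 0, 0, 0, -0.109, 0], [3.74, 1.54, 0, 0, 0, -0.109, 0]])

```text
time_s: 9.95
tool_pos: [487.6, 191.0, 306.0]
orientation: [0.337, 0.941, -0.0, 0.0]
ft_force: [0.3, 0.6, -3.2]
finger_gap: 10.6
finger_force: 79.1
```

Request:
move_arm(rows=[[3.67, 1.66, 0, 0, 0, -0.108, 0], [3.6, 1.76, 0.9, 0, 0, -0.109, 0], [3.53, 1.88, 0.9, 0, 0, -0.109, 0], [3.46, 1.98, 0.9, 0, 0, -0.108, 0], [3.38, 2.07, 0.9, 0, 0, -0.109, 0]])

```text
time_s: 10.45
tool_pos: [373.8, 353.8, 269.7]
orientation: [0.073, 0.997, 0.0, 0.0]
ft_force: [0.5, 0.4, -2.3]
finger_gap: 10.6
finger_force: 79.1
```

Request:
move_arm(rows=[[3.3, 2.18, 0.9, 0, 0, -0.109, 0], [0, 0, 0, 0, 0, 0, 0], [0, 0, 0, 0, 0, 0, 0]])

```text
time_s: 10.75
tool_pos: [344.9, 379.4, 260.9]
orientation: [0.02, 1.0, -0.0, -0.0]
ft_force: [0.4, -0.1, -2.1]
finger_gap: 10.2
finger_force: 79.1
```

```bash
python3 - <<'E'
from lib import *
s=snap('wrist','w6');print(s[0],s[1].as_matrix().round(3))
c=cam('wrist',s)
im=cv2.imread('pics/w6_full.png')
C=np.array([413,372]);a=np.radians(-2.4);ux=np.array([np.cos(a),np.sin(a)]);uy=np.array([-np.sin(a),np.cos(a)])
for i,j in((1,1),(1,-1),(-1,-1),(-1,1)):
    q=C+ux*150*i+uy*57.5*j;print(w2px(c,(*q,30)).round())
E
```

```text
[344.91863489 379.43089158 260.89949052] [[-0.999  0.039 -0.   ]
 [ 0.039  0.999 -0.001]
 [ 0.    -0.001 -1.   ]]
[369. 404.]
[261. 404.]
[245. 106.]
[384. 106.]
```

View pics/w6_full.png

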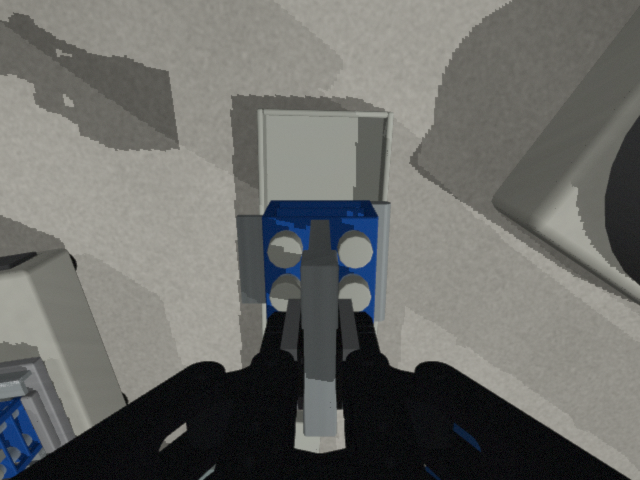

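```bash
python3 - <<'E'
from lib import *
g=cv2.cvtColor(cv2.imread('pics/top0.png'),6).astype(int)
for v in (265,300,335): print(v,list(zip(range(112,182),g[v,112:182])) if v==300 else g[v,112:182].tolist())
c=cam('wrist',load('w6'));w=cv2.cvtColor(cv2.imread('pics/w6_full.png'),6).astype(int)
for v in (130,180): print(v,'L',w[v,250:275].tolist(),'R',w[v,375:400].tolist())
print(w[100:125,300].tolist())
for uv in [(259,110),(391,112)]: print(px2w(c,uv,30).round(1))
E
```

```text
265 [169, 167, 168, 168, 161, 155, 154, 152, 152, 154, 154, 152, 169, 156, 106, 79, 79, 92, 105, 108, 108, 109, 109, 109, 109, 109, 152, 177, 176, 176, 177, 177, 177, 177, 176, 176, 177, 177, 177, 177, 177, 177, 177, 177, 177, 177, 177, 177, 166, 158, 158, 158, 158, 158, 158, 161, 168, 131, 79, 82, 86, 97, 104, 104, 104, 103, 103, 104, 105, 105]
300 [(112, np.int64(153)), (113, np.int64(153)), (114, np.int64(152)), (115, np.int64(153)), (116, np.int64(154)), (117, np.int64(153)), (118, np.int64(152)), (119, np.int64(152)), (120, np.int64(158)), (121, np.int64(146)), (122, np.int64(100)), (123, np.int64(59)), (124, np.int64(59)), (125, np.int64(63)), (126, np.int64(81)), (127, np.int64(90)), (128, np.int64(92)), (129, np.int64(90)), (130, np.int64(90)), (131, np.int64(91)), (132, np.int64(91)), (133, np.int64(91)), (134, np.int64(90)), (135, np.int64(134)), (136, np.int64(158)), (137, np.int64(162)), (138, np.int64(166)), (139, np.int64(172)), (140, np.int64(177)), (141, np.int64(176)), (142, np.int64(177)), (143, np.int64(176)), (144, np.int64(176)), (145, np.int64(175)), (146, np.in
[... 1044 characters left out ...]
, 88, 85, 88, 89, 88, 88, 87, 87, 88, 127, 147, 148, 151, 150]
130 L [86, 87, 90, 89, 90, 90, 88, 93, 125, 144, 153, 159, 155, 123, 119, 122, 136, 146, 150, 150, 149, 150, 149, 149, 150] R [93, 95, 94, 94, 92, 94, 94, 91, 70, 80, 81, 80, 122, 145, 160, 165, 163, 151, 145, 147, 150, 153, 153, 152, 154]
180 L [92, 89, 88, 88, 88, 88, 88, 86, 89, 122, 142, 153, 159, 153, 123, 121, 122, 142, 149, 150, 150, 149, 149, 151, 150] R [93, 93, 93, 91, 77, 66, 63, 62, 80, 117, 142, 151, 159, 157, 148, 145, 147, 148, 149, 150, 149, 150, 150, 151, 151]
[88, 92, 86, 88, 88, 85, 87, 87, 86, 86, 120, 141, 148, 150, 141, 130, 149, 150, 150, 150, 152, 150, 151, 150, 151]
[264.5 331.9  30. ]
[270.4 441.8  30. ]
```

Request:
move_arm(rows=[[0, 0.65, 3.5, 0, 0, 0, 0], [0, 0, 4, 0, 0, 0, 0], [0, 0, 4, 0, 0, 0, 0], [0, 0, 4, 0, 0, 0, 0], [0, 0, 0.8, 0, 0, 0, 0]])

```text
time_s: 11.3
tool_pos: [345.4, 382.5, 94.4]
orientation: [0.022, 1.0, -0.003, -0.002]
ft_force: [-0.1, -0.8, -2.8]
finger_gap: 10.5
finger_force: 79.1
```

Request:
move_arm(rows=[[0, 0, 0.3, 0, 0, 0, 0], [0, 0, 0.3, 0, 0, 0, 0], [0, 0, 0, 0, 0, 0, 0]])

```text
time_s: 11.6
tool_pos: [346.8, 386.4, 93.9]
orientation: [0.021, 1.0, 0.001, 0.001]
ft_force: [0.3, -0.8, -2.8]
finger_gap: 10.1
finger_force: 79.1
```

Request:
move_arm(rows=[[0, 0, 0.2, 0, 0, 0, 0], [0, 0, 0, 0, 0, 0, 0], [0, 0, 0, 0, 0, 0, 0]])

```text
time_s: 11.9
tool_pos: [346.0, 385.9, 90.7]
orientation: [0.02, 1.0, 0.0, 0.0]
ft_force: [0.5, 0.4, -2.8]
finger_gap: 10.1
finger_force: 79.1
```

Request:
move_arm(rows=[[0, 0, 0.2, 0, 0, 0, 0], [0, 0, 0, 0, 0, 0, 0], [0, 0, 0, 0, 0, 0, 0]])

```text
time_s: 12.2
tool_pos: [346.2, 386.3, 90.1]
orientation: [0.02, 1.0, 0.001, 0.0]
ft_force: [-5.6, -5.3, 15.7]
finger_gap: 10.1
finger_force: 82.0
```

Request:
move_arm(rows=[[0, 0, -0.1, 0, 0, 0, 4], [0, 0, 0, 0, 0, 0, 4], [0, 0, -1, 0, 0, 0, 4], [0, 0, -4, 0, 0, 0, 4], [0, 0, -4, 0, 0, 0, 4]])

```text
time_s: 12.7
tool_pos: [345.6, 385.2, 180.3]
orientation: [0.02, 1.0, -0.001, -0.0]
ft_force: [0.6, 1.2, 0.5]
finger_gap: 40.0
finger_force: 0.0
```

Request:
move_arm(rows=[[0, 0, -4, 0, 0, 0, 5], [0, 0, -3, 0, 0, 0, 5], [0, 0, 0, 0, 0, 0, 5]])

```text
time_s: 13.0
tool_pos: [347.2, 387.2, 254.5]
orientation: [0.02, 1.0, 0.003, 0.002]
ft_force: [0.4, 0.6, -0.6]
finger_gap: 50.1
finger_force: 0.0
```

```bash
cat >> lib.py <<'E'
def seq(p,R,tgt,R1,n):
    a0,a1=np.arctan2(p[1],p[0]),np.arctan2(tgt[1],tgt[0]);r0,r1=np.hypot(*p[:2]),np.hypot(*tgt[:2])
    rv=(R.inv()*R1).as_rotvec();o=[]
    for k in range(1,n+1):
        f=k/n;a=a0+(a1-a0)*f;r=r0+(r1-r0)*f
        o.append((np.array([r*np.cos(a),r*np.sin(a),p[2]+(tgt[2]-p[2])*f]),R*Ro.from_rotvec(rv*f)))
    return o
E
python3 - <<'E'
from lib import *
p,R,s=st();print(p)
t,R1=rackpose(2,-1,0,0)
rows(seq(p,R,t+[0,0,60],R1,10),5)
E
```

```text
[347.18554609 387.17295324 254.48140626]
[-2.66, -2.25, 0.15, 0.001, -0.0, 0.141, 5]
[-2.82, -2.05, 0.15, 0.001, -0.0, 0.142, 5]
[-2.97, -1.84, 0.15, 0.001, -0.0, 0.141, 5]
[-3.1, -1.61, 0.16, 0.0, -0.0, 0.141, 5]
[-3.22, -1.38, 0.15, 0.001, -0.001, 0.142, 5]
[-3.32, -1.13, 0.15, 0.001, 0.0, 0.141, 5]
[-3.4, -0.89, 0.16, 0.001, 0.0, 0.142, 5]
[-3.46, -0.64, 0.15, 0.001, 0.0, 0.141, 5]
[-3.5, -0.37, 0.16, 0.001, -0.0, 0.141, 5]
[-3.53, -0.12, 0.15, 0.001, -0.0, 0.142, 5]
end [519.8  89.5 239. ]
```

Request:
move_arm(rows=[[-2.66, -2.25, 0.15, 0, 0, 0.141, 5], [-2.82, -2.05, 0.15, 0, 0, 0.142, 5], [-2.97, -1.84, 0.15, 0, 0, 0.141, 5], [-3.1, -1.61, 0.15, 0, 0, 0.141, 5], [-3.22, -1.38, 0.15, 0, 0, 0.142, 5]])

```text
time_s: 13.5
tool_pos: [457.6, 250.7, 241.5]
orientation: [0.368, 0.93, -0.0, -0.0]
ft_force: [0.6, -0.5, 0.8]
finger_gap: 50.0
finger_force: 0.0
```

Request:
move_arm(rows=[[-3.32, -1.13, 0.15, 0, 0, 0.141, 5], [-3.4, -0.89, 0.15, 0, 0, 0.142, 5], [-3.46, -0.64, 0.15, 0, 0, 0.141, 5], [-3.5, -0.37, 0.15, 0, 0, 0.141, 5], [-3.53, -0.12, 0.15, 0, 0, 0.142, 5]])

```text
time_s: 14.0
tool_pos: [518.7, 86.6, 233.9]
orientation: [0.667, 0.745, -0.0, -0.0]
ft_force: [-0.0, 0.0, -0.4]
finger_gap: 50.1
finger_force: 0.0
```

Request:
move_arm(rows=[[0, 0, 0, 0, 0, 0, 5], [0, 0, 0, 0, 0, 0, 5], [0, 0, 0, 0, 0, 0, 5]])

```text
time_s: 14.3
tool_pos: [518.2, 89.2, 234.1]
orientation: [0.664, 0.748, -0.0, -0.0]
ft_force: [0.0, 0.2, 0.2]
finger_gap: 50.0
finger_force: 0.0
```

```bash
python3 - <<'E'
from lib import *
t,R1=rackpose(2,-1,0,0)
print(st()[0]);rows([(t+[0,0,30],R1),(t,R1)],5)
E
```

```text
[518.18351142  89.23395891 234.05872353]
[0.01, 0.17, 2.51, -0.0, -0.0, 0.003, 5]
[0.0, -0.0, 3.0, -0.0, -0.0, -0.0, 5]
end [519.8  89.6 179. ]
```

Descend, grip, tilt, draw and lift; same recipe.

Request:
move_arm(rows=[[0, 0.17, 2.5, 0, 0, 0.003, 5], [0, 0, 2.9, 0, 0, 0, 5], [0, 0, 0, 0, 0, 0, 3], [0, 0, 0, 0, 0, 0, 0], [0, 0, 0, 0, 0, 0, 0]])

```text
time_s: 14.8
tool_pos: [520.9, 88.9, 181.8]
orientation: [0.666, 0.746, 0.001, 0.0]
ft_force: [0.9, 0.4, -2.3]
finger_gap: 10.4
finger_force: 77.9
```

Request:
move_arm(rows=[[0, 0, 0, 0, 0, 0, 0], [0, 0, 0, 0, 0, 0, 0], [0, 0, 0, 0, 0, 0, 0]])

```text
time_s: 15.1
tool_pos: [521.1, 88.9, 181.7]
orientation: [0.666, 0.746, 0.001, 0.0]
ft_force: [-0.6, 1.4, 7.4]
finger_gap: 10.4
finger_force: 79.2
```

Request:
move_arm(rows=[[0, -0.43, -0.21, -0.05, 0, 0, 0], [0, -0.42, -0.21, -0.05, 0, 0, 0], [0, -0.43, -0.21, -0.05, 0, 0, 0], [0, -0.42, -0.21, -0.05, 0, 0, 0], [0, -0.43, -0.21, -0.05, 0, 0, 0]])

```text
time_s: 15.6
tool_pos: [498.4, 86.0, 189.6]
orientation: [0.661, 0.74, 0.095, 0.084]
ft_force: [-1.3, 0.4, 2.4]
finger_gap: 10.6
finger_force: 79.5
```

Request:
move_arm(rows=[[0, -0.42, -0.21, -0.05, 0, 0, 0], [0, -0.43, -0.21, -0.05, 0, 0, 0], [0, 0, 0, 0, 0, 0, 0], [0, 0, 0, 0, 0, 0, 0]])

```text
time_s: 16.0
tool_pos: [489.2, 84.9, 191.2]
orientation: [0.656, 0.734, 0.131, 0.116]
ft_force: [-0.8, 0.4, 3.9]
finger_gap: 10.3
finger_force: 79.7
```

Request:
move_arm(rows=[[0, 0.5, 0, 0, 0, 0, 0], [0, 0.5, 0, 0, 0, 0, 0], [0, 0.5, 0, 0, 0, 0, 0], [0, 0.5, 0, 0, 0, 0, 0], [0, 0, 0, 0, 0, 0, 0]])

```text
time_s: 16.5
tool_pos: [508.2, 86.8, 197.1]
orientation: [0.656, 0.734, 0.13, 0.116]
ft_force: [0.5, 1.0, -3.0]
finger_gap: 10.2
finger_force: 78.7
```

Request:
move_arm(rows=[[0, 0.34, -0.94, 0, 0, 0, 0], [0, 0.68, -1.88, 0, 0, 0, 0], [0, 1.37, -3.76, 0.1, 0, 0, 0], [0, 0.7, -2.6, 0.13, 0, 0, 0], [0, 0, 0, 0.12, 0, 0, 0]])

```text
time_s: 17.0
tool_pos: [509.3, 87.8, 299.8]
orientation: [0.665, 0.746, 0.003, -0.0]
ft_force: [0.1, -1.2, -2.7]
finger_gap: 10.0
finger_force: 78.8
```

Request:
move_arm(rows=[[0, 0, 0, 0, 0, 0, 0], [0, 0, 0, 0, 0, 0, 0]])

```text
time_s: 17.2
tool_pos: [508.0, 86.6, 293.5]
orientation: [0.666, 0.746, -0.0, 0.001]
ft_force: [-0.4, 0.0, -2.5]
finger_gap: 10.3
finger_force: 78.8
```

```bash
python3 - <<'E'
from lib import *
p,R,s=st();print(p)
rows(seq(p,R,np.array([478,380,200.]),down(np.radians(87.8)),11),0)
E
```

```text
[508.02932365  86.60764977 293.53562787]
[2.44, 0.67, 0.85, -0.0, 0.0, -0.129, 0]
[2.41, 0.88, 0.85, -0.0, 0.0, -0.129, 0]
[2.37, 1.08, 0.84, -0.0, 0.0, -0.129, 0]
[2.31, 1.27, 0.85, -0.0, 0.001, -0.129, 0]
[2.24, 1.48, 0.85, -0.0, -0.0, -0.129, 0]
[2.14, 1.67, 0.85, -0.0, -0.0, -0.13, 0]
[2.03, 1.85, 0.85, -0.0, 0.0, -0.129, 0]
[1.91, 2.05, 0.85, -0.0, 0.0, -0.129, 0]
[1.76, 2.21, 0.85, -0.0, 0.0, -0.129, 0]
[1.6, 2.38, 0.84, -0.0, 0.0, -0.129, 0]
[1.42, 2.53, 0.85, -0.0, 0.001, -0.129, 0]
end [478. 380. 200.]
```

Request:
move_arm(rows=[[2.44, 0.67, 0.85, 0, 0, -0.129, 0], [2.41, 0.88, 0.85, 0, 0, -0.129, 0], [2.37, 1.08, 0.85, 0, 0, -0.129, 0], [2.31, 1.27, 0.85, 0, 0, -0.129, 0], [2.24, 1.48, 0.85, 0, 0, -0.129, 0]])

```text
time_s: 17.7
tool_pos: [514.1, 217.1, 251.8]
orientation: [0.393, 0.92, 0.001, 0.001]
ft_force: [0.2, 0.1, -2.7]
finger_gap: 10.6
finger_force: 78.8
```

Request:
move_arm(rows=[[2.14, 1.67, 0.85, 0, 0, -0.13, 0], [2.03, 1.85, 0.85, 0, 0, -0.129, 0], [1.91, 2.05, 0.85, 0, 0, -0.129, 0], [1.76, 2.21, 0.85, 0, 0, -0.129, 0], [1.6, 2.38, 0.85, 0, 0, -0.129, 0]])

```text
time_s: 18.2
tool_pos: [486.5, 353.6, 209.6]
orientation: [0.081, 0.997, 0.001, 0.001]
ft_force: [0.8, -0.1, -2.1]
finger_gap: 10.8
finger_force: 78.8
```

Request:
move_arm(rows=[[1.42, 2.53, 0.85, 0, 0, -0.129, 0], [0, 0, 0, 0, 0, 0, 0], [0, 0, 0, 0, 0, 0, 0], [0, 0, 0, 0, 0, 0, 0]])

```text
time_s: 18.6
tool_pos: [478.0, 379.1, 201.4]
orientation: [0.02, 1.0, 0.0, 0.001]
ft_force: [-0.1, -0.3, -2.1]
finger_gap: 10.4
finger_force: 78.8
```

```bash
python3 - <<'E'
from lib import *
s=snap('wrist','w7');print(s[0])
c=cam('wrist',s);w=cv2.cvtColor(cv2.imread('pics/w7_full.png'),6).astype(int)
for X in [(344,324,30),(344,440,30),(300,326,30),(300,442,30)]: print(X,w2px(c,X).round())
im=cv2.imread('pics/w7_full.png');cv2.imwrite('pics/w7_s.png',im)
rows([(np.array([478,380,95]),down(np.radians(87.8)))],0)
E
```

```text
[478.04260281 379.06973658 201.43652149]
(344, 324, 30) [227.  25.]
(344, 440, 30) [405.  17.]
(300, 326, 30) [222. -54.]
(300, 442, 30) [410. -63.]
[0.04, 0.09, 10.65, 0.001, 0.002, -0.002, 0]
end [478. 380.  95.]
```

View pics/w7_full.png

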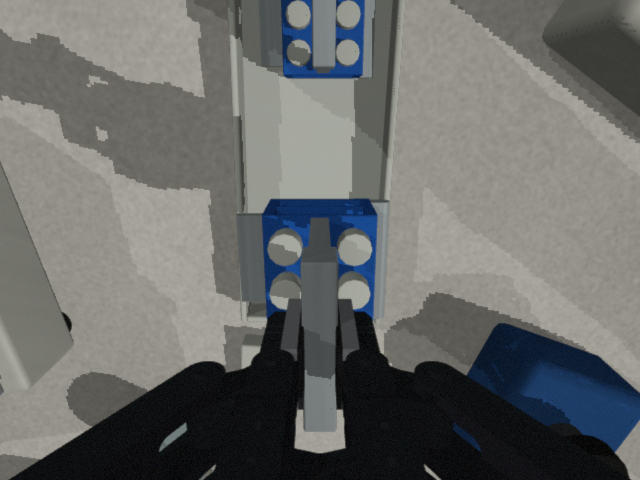

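```bash
python3 - <<'E'
from lib import *
c=cam('wrist',load('w7'))
for uv in [(234,100),(397,100),(240,200),(388,200),(244,320),(243,300)]: print(uv,px2w(c,uv,30).round(1))
E
```

```text
(234, 100) [390.5 323.7  30. ]
(397, 100) [395.  435.9  30. ]
(240, 200) [460.7 320.7  30. ]
(388, 200) [465.2 430.5  30. ]
(244, 320) [560.8 313.8  30. ]
(243, 300) [542.7 314.8  30. ]
```

Request:
move_arm(rows=[[0, 0, 3, 0, 0, 0, 0], [0, 0, 4, 0, 0, 0, 0], [0, 0, 2.5, 0, 0, 0, 0], [0, 0, 0.7, 0, 0, 0, 0], [0, 0, 0, 0, 0, 0, 0]])

```text
time_s: 19.15
tool_pos: [477.8, 379.5, 98.5]
orientation: [0.02, 1.0, -0.0, -0.0]
ft_force: [0.3, 0.3, -2.7]
finger_gap: 10.7
finger_force: 78.7
```

Request:
move_arm(rows=[[0, 0, 0.3, 0, 0, 0, 0], [0, 0, 0, 0, 0, 0, 0], [0, 0, 0, 0, 0, 0, 0]])

```text
time_s: 19.45
tool_pos: [478.1, 380.7, 96.7]
orientation: [0.019, 1.0, 0.001, 0.001]
ft_force: [-0.2, 0.1, -3.2]
finger_gap: 10.4
finger_force: 78.8
```

Request:
move_arm(rows=[[0, 0, 0.3, 0, 0, 0, 0], [0, 0, 0, 0, 0, 0, 0], [0, 0, 0, 0, 0, 0, 0]])

```text
time_s: 19.75
tool_pos: [477.6, 380.3, 92.5]
orientation: [0.019, 1.0, -0.0, -0.0]
ft_force: [-0.2, -0.2, -2.6]
finger_gap: 10.9
finger_force: 78.8
```

Request:
move_arm(rows=[[0, 0, 0.2, 0, 0, 0, 0], [0, 0, 0, 0, 0, 0, 0], [0, 0, 0, 0, 0, 0, 0]])

```text
time_s: 20.05
tool_pos: [477.8, 380.6, 91.8]
orientation: [0.019, 1.0, 0.0, 0.0]
ft_force: [-3.2, -3.3, 8.0]
finger_gap: 10.6
finger_force: 80.4
```

Request:
move_arm(rows=[[0, 0, -0.1, 0, 0, 0, 4], [0, 0, 0, 0, 0, 0, 4], [0, 0, -1, 0, 0, 0, 4], [0, 0, -4, 0, 0, 0, 4], [0, 0, -5, 0, 0, 0, 4]])

```text
time_s: 20.55
tool_pos: [476.6, 379.5, 191.4]
orientation: [0.019, 1.0, -0.001, -0.001]
ft_force: [0.6, 0.8, -0.2]
finger_gap: 39.9
finger_force: 0.0
```

Request:
move_arm(rows=[[0, 0, -5, 0, 0, 0, 6], [0, 0, -4, 0, 0, 0, 6], [0, 0, 0, 0, 0, 0, 6]])

```text
time_s: 20.85
tool_pos: [479.5, 381.6, 289.1]
orientation: [0.019, 1.0, 0.004, 0.004]
ft_force: [0.7, 0.5, -0.0]
finger_gap: 60.2
finger_force: 0.0
```

```bash
python3 - <<'E'
from lib import *
p,R,s=st();print(p)
rows(seq(p,R,np.array([490,-280,400.]),down(0.0),17),6)
E
```

```text
[479.49078913 381.57202028 289.06719137]
[-2.46, -3.52, -0.66, 0.001, -0.0, 0.09, 6]
[-2.52, -3.45, -0.66, 0.0, 0.0, 0.09, 6]
[-2.57, -3.38, -0.67, 0.001, -0.0, 0.09, 6]
[-2.62, -3.32, -0.66, 0.001, -0.0, 0.091, 6]
[-2.68, -3.25, -0.67, 0.001, -0.0, 0.09, 6]
[-2.73, -3.18, -0.66, 0.0, -0.0, 0.09, 6]
[-2.78, -3.11, -0.66, 0.001, -0.0, 0.09, 6]
[-2.83, -3.05, -0.66, 0.001, -0.0, 0.09, 6]
[-2.86, -2.97, -0.67, 0.0, -0.0, 0.09, 6]
[-2.92, -2.9, -0.66, 0.001, -0.0, 0.091, 6]
[-2.95, -2.83, -0.66, 0.001, -0.0, 0.09, 6]
[-3.0, -2.76, -0.66, 0.0, -0.0, 0.09, 6]
[-3.04, -2.68, -0.66, 0.001, -0.0, 0.09, 6]
[-3.07, -2.61, -0.66, 0.001, -0.0, 0.09, 6]
[-3.11, -2.54, -0.66, 0.001, -0.0, 0.09, 6]
[-3.14, -2.47, -0.65, 0.0, -0.0, 0.09, 6]
[-3.17, -2.4, -0.66, 0.001, -0.0, 0.091, 6]
end [ 490. -280.  400.]
```

Request:
move_arm(rows=[[-2.46, -3.52, -0.66, 0, 0, 0.09, 6], [-2.52, -3.45, -0.66, 0, 0, 0.09, 6], [-2.57, -3.38, -0.66, 0, 0, 0.09, 6], [-2.62, -3.32, -0.66, 0, 0, 0.09, 6], [-2.68, -3.25, -0.66, 0, 0, 0.09, 6]])

```text
time_s: 21.35
tool_pos: [566.7, 186.5, 314.9]
orientation: [0.243, 0.97, 0.0, 0.0]
ft_force: [0.5, 0.6, -0.2]
finger_gap: 60.0
finger_force: 0.0
```

Request:
move_arm(rows=[[-2.73, -3.18, -0.66, 0, 0, 0.09, 6], [-2.78, -3.11, -0.66, 0, 0, 0.09, 6], [-2.83, -3.05, -0.66, 0, 0, 0.09, 6], [-2.86, -2.97, -0.66, 0, 0, 0.09, 6], [-2.92, -2.9, -0.66, 0, 0, 0.09, 6]])

```text
time_s: 21.85
tool_pos: [582.8, -19.4, 347.9]
orientation: [0.454, 0.891, 0.0, 0.0]
ft_force: [0.2, -0.7, 0.4]
finger_gap: 60.1
finger_force: 0.0
```

Request:
move_arm(rows=[[-2.95, -2.83, -0.66, 0, 0, 0.09, 6], [-3.0, -2.76, -0.66, 0, 0, 0.09, 6], [-3.04, -2.68, -0.66, 0, 0, 0.09, 6], [-3.07, -2.61, -0.66, 0, 0, 0.09, 6], [-3.11, -2.54, -0.66, 0, 0, 0.09, 6]])

```text
time_s: 22.35
tool_pos: [528.4, -213.5, 380.8]
orientation: [0.641, 0.768, 0.0, -0.0]
ft_force: [-0.1, -0.6, 0.1]
finger_gap: 60.3
finger_force: 0.0
```

Request:
move_arm(rows=[[-3.14, -2.47, -0.66, 0, 0, 0.09, 6], [-3.17, -2.4, -0.66, 0, 0, 0.09, 6], [0, 0, 0, 0, 0, 0, 6], [0, 0, 0, 0, 0, 0, 6], [0, 0, 0, 0, 0, 0, 6]])

```text
time_s: 22.85
tool_pos: [490.3, -279.9, 393.4]
orientation: [0.705, 0.709, 0.0, -0.0]
ft_force: [1.0, -0.1, 0.3]
finger_gap: 59.9
finger_force: 0.0
```

```bash
python3 - <<'E'
from lib import *
s=snap('wrist','w8');print(s[0])
c=cam('wrist',s)
for X in [(540,-305,94),(492,-446,94),(379,-298,94)]: print(w2px(c,X).round())
E
```

```text
[ 490.32359047 -279.86995071  393.4417859 ]
[367. 210.]
[322. 326.]
[216. 203.]
```

View pics/w8_full.png

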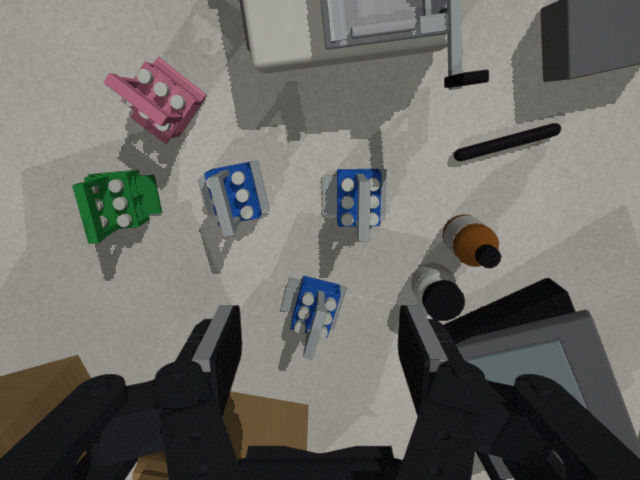

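```bash
python3 - <<'E'
from lib import *
im=cv2.imread('pics/w8_full.png')[150:370,190:400]
cv2.imwrite('pics/w8_crop.png',cv2.resize(im,None,fx=2.7,fy=2.7,interpolation=cv2.INTER_CUBIC))
E
```

```text
(no output)
```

View pics/w8_crop.png

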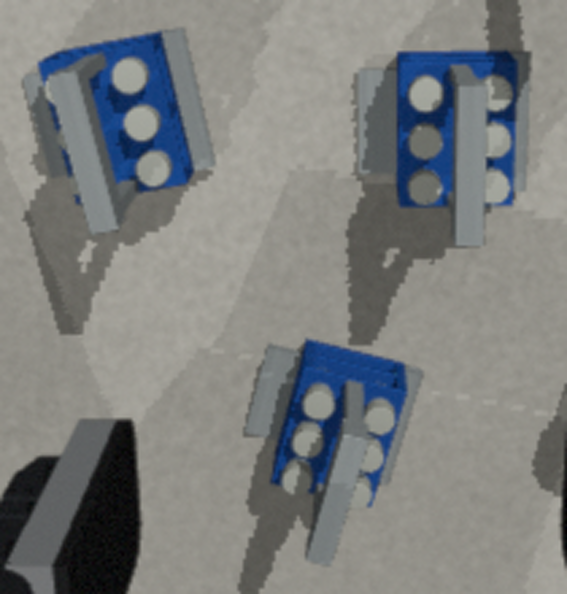

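```bash
python3 - <<'E'
from lib import *
c=cam('wrist',load('w8'))
def b(*p): return list(zip(p,[(-6,33,94),(6,33,94),(-6,-33,94),(6,-33,94)]))
A=b((455,82),(487,82),(455,246),(483,246))+[((398,206),(-26,-33,36)),((516,206),(26,-33,36)),((358,70),(-44,25,5)),((357,180),(-44,-25,5))]
B=b((344,435),(366,437),(307,558),(331,563))+[((275,483),(-26,-33,36)),((372,505),(26,-33,36)),((270,345),(-44,25,5)),((246,435),(-44,-25,5))]
C=b((52,76),(80,70),(92,233),(118,227))+[((193,184),(26,-33,36))]
res={}
for n,o,g in(('A',A,(540,-305,0)),('B',B,(492,-446,-.2)),('C',C,(385,-298,.2))):
    f=lambda V:np.concatenate([2.7*(w2px(c,shpt(V,X))-(190,150))-np.array(uv) for uv,X in o])/2.7
    r=least_squares(f,g,loss='soft_l1');res[n]=r.x;print(n,r.x.round(2),f(r.x).reshape(-1,2).round(1).tolist())
np.savez('fresh.npz',**res)
p,R,_=st();X=res['A']
t=np.array([X[0],X[1],84.])
rows([(t+[0,0,50],down(X[2]))],5)
E
```

```text
A [ 5.3667e+02 -3.0721e+02  3.0000e-02] [[0.3, 0.8], [-0.1, 0.6], [-0.2, -0.1], [0.4, -0.3], [0.4, 0.4], [-1.1, -0.5], [-0.5, 0.0], [0.7, -2.3]]
B [ 4.8439e+02 -4.5819e+02 -2.4000e-01] [[-0.4, -1.3], [1.4, 0.2], [-0.0, 0.6], [0.7, 0.8], [-1.1, -0.1], [0.5, 0.2], [-1.0, 0.2], [-0.1, -1.4]]
C [ 3.8472e+02 -3.0269e+02  1.8000e-01] [[-0.5, -0.7], [0.3, -0.4], [0.1, 0.5], [1.2, 0.9], [-1.4, -0.0]]
[-2.8, 4.61, 25.93, -0.0, -0.001, -0.022, 5]
end [ 536.6 -307.3  134. ]
```

```bash
python3 - <<'E'
from lib import *
Q=P.copy();Q[0]+=.6*np.cos(P[2]);Q[1]+=.6*np.sin(P[2]);np.save('shaker.npy',Q)
p,R,s=st();F=np.load('fresh.npz');X=F['A'];t=np.array([X[0],X[1],84.]);R1=down(X[2])
up=t+[0,0,60]
rows([(p+(up-p)*k/6,R1) for k in range(1,7)],5)
E
```

```text
[-0.47, 0.77, 4.16, -0.0, -0.001, -0.022, 5]
[-0.47, 0.76, 4.15, -0.0, 0.0, 0.0, 5]
[-0.48, 0.76, 4.16, -0.0, 0.0, 0.0, 5]
[-0.48, 0.75, 4.15, -0.0, 0.0, 0.0, 5]
[-0.48, 0.76, 4.16, -0.0, 0.0, 0.0, 5]
[-0.48, 0.76, 4.15, -0.0, 0.0, 0.0, 5]
end [ 536.6 -307.2  144. ]
```

Request:
move_arm(rows=[[-0.47, 0.77, 4.16, 0, 0, -0.022, 5], [-0.47, 0.76, 4.15, 0, 0, 0, 5], [-0.48, 0.76, 4.16, 0, 0, 0, 5], [-0.48, 0.76, 4.15, 0, 0, 0, 5], [-0.48, 0.76, 4.16, 0, 0, 0, 5]])

```text
time_s: 23.4
tool_pos: [529.2, -302.7, 183.9]
orientation: [0.697, 0.717, 0.0, -0.0]
ft_force: [0.5, 0.4, 0.4]
finger_gap: 49.6
finger_force: 0.0
```

Request:
move_arm(rows=[[-0.48, 0.76, 4.15, 0, 0, 0, 5], [0, 0, 0, 0, 0, 0, 5], [0, 0, 0, 0, 0, 0, 5]])

```text
time_s: 23.7
tool_pos: [536.2, -307.9, 144.5]
orientation: [0.698, 0.716, -0.0, -0.001]
ft_force: [0.2, -0.7, 1.2]
finger_gap: 50.6
finger_force: 0.0
```

```bash
cat >> lib.py <<'E'
def blobs(im,n):
    h=cv2.cvtColor(im,cv2.COLOR_BGR2HSV);m=((h[:,:,0]>100)&(h[:,:,0]<130)&(h[:,:,1]>150)&(h[:,:,2]>50)).astype(np.uint8)
    k,l,s,c=cv2.connectedComponentsWithStats(cv2.morphologyEx(m,cv2.MORPH_CLOSE,np.ones((5,5))))
    return [(int(s[i,4]),*c[i].round(1).tolist()) for i in range(1,k) if s[i,4]>60]
def check():
    for n in('scene','top'):
        im=manip.read_camera(n)[:,:,::-1].copy();print(n,blobs(im,n))
E
python3 - <<'E'
from lib import *
for n in('scene','top'): print('start',n,blobs(cv2.imread(f'pics/{n}0.png'),n))
check()
F=np.load('fresh.npz');X=F['A']
print(st()[0]);rows([(np.array([X[0],X[1],84]),down(X[2]))],5)
s=snap('wrist','w9');c=cam('wrist',s);w=cv2.imread('pics/w9_full.png');print(blobs(w,0))
E
```

```text
start scene [(88, 455.7, 3.1), (1800, 548.8, 267.5)]
start top [(2791, 155.5, 128.5), (1808, 78.4, 197.5), (277, 413.0, 238.6), (294, 256.5, 243.8), (253, 330.5, 233.9), (292, 472.6, 256.6), (199, 412.8, 297.4)]
scene [(88, 455.5, 3.2), (1769, 549.7, 267.0)]
top [(2772, 155.6, 128.6), (1543, 76.6, 195.3), (300, 472.9, 257.0), (343, 147.3, 266.7), (324, 144.0, 318.4)]
[ 536.90916454 -308.85587452  146.66616855]
[0.17, -0.04, 6.27, 0.003, 0.001, -0.002, 5]
end [ 536.6 -307.2   84. ]
[(6301, 86.3, 218.5), (3287, 320.0, 214.9), (1837, 265.8, 398.2)]
```

Request:
move_arm(rows=[[0.1, 0, 3, 0, 0, 0, 5], [0, 0, 3, 0, 0, 0, 5], [0, 0, 0, 0, 0, 0, 3], [0, 0, 0, 0, 0, 0, 0], [0, 0, 0, 0, 0, 0, 0]])

```text
time_s: 24.35
tool_pos: [537.1, -308.3, 86.9]
orientation: [0.698, 0.716, 0.001, 0.002]
ft_force: [0.4, 0.5, -0.2]
finger_gap: 10.3
finger_force: 80.1
```

Request:
move_arm(rows=[[0, 0, 0, 0, 0, 0, 0], [0, 0, 0, 0, 0, 0, 0]])

```text
time_s: 24.55
tool_pos: [537.5, -308.3, 86.6]
orientation: [0.698, 0.716, 0.001, 0.002]
ft_force: [1.9, -0.5, 7.8]
finger_gap: 10.1
finger_force: 81.1
```

```bash
cat >> lib.py <<'E'
def ins(bay,h,dy,up=40,d0=20):
    k=dict(h=h,dy=dy);a=.35
    pre=toe(bay,-44+d0*np.cos(a),d0*np.sin(a)+1,a,**k)
    hi=(pre[0]+[0,0,up],pre[1])
    sl=[toe(bay,-44+d*np.cos(a),d*np.sin(a)+.5,a,**k) for d in (15,10,5,1)]
    lo=[toe(bay,-43.5,0.2,t,**k) for t in (.3,.25,.2,.15,.1,.05,0)]
    return hi,pre,sl,lo
E
python3 - <<'E'
from lib import *
p,R,s=st();print(p)
hi,pre,sl,lo=ins(2,86.6,-1.1)
print(hi[0],pre[0])
a=(p+[0,0,214],R,0)
print('travel after lift 21.4cm');rows(seq(a[0],R,np.array([*hi[0][:2],300.]),down(P[2]),10),0,a)
b=(np.array([*hi[0][:2],300.]),down(P[2]),0)
print('tilt');rows([(b[0],down(P[2],t)) for t in(.12,.24,.35)]+[hi,pre],0,b)
print('slide');rows(sl,0,(*pre,0));print('lower');rows(lo,0,(*sl[-1],0))
E
```

```text
[ 537.47188314 -308.33020348   86.58952564]
[508.03976517  87.1080677  239.29513661] [508.03976517  87.1080677  199.29513661]
travel after lift 21.4cm
[4.21, 1.17, 0.0, 0.0, 0.0, -0.009, 0]
[4.21, 0.88, 0.01, 0.001, 0.0, -0.009, 0]
[4.18, 0.6, -0.0, 0.0, 0.0, -0.009, 0]
[4.15, 0.33, -0.0, 0.0, 0.001, -0.009, 0]
[4.09, 0.06, 0.0, 0.001, -0.0, -0.009, 0]
[4.01, -0.21, 0.01, 0.0, -0.0, -0.01, 0]
[3.93, -0.45, 0.0, 0.001, 0.0, -0.009, 0]
[3.82, -0.69, 0.0, -0.0, 0.0, -0.009, 0]
[3.7, -0.92, 0.01, 0.0, 0.0, -0.009, 0]
[3.56, -1.15, -0.0, 0.001, 0.001, -0.009, 0]
end [508.   87.1 300. ]
tilt
[0.0, 0.0, 0.0, -0.12, 0.0, 0.0, 0]
[0.0, 0.0, 0.0, -0.12, 0.0, -0.0, 0]
[0.0, 0.0, 0.0, -0.11, 0.0, -0.0, 0]
[-0.0, -2.08, 5.7, -0.0, 0.0, -0.0, 0]
[-0.0, -1.37, 3.76, -0.0, 0.0, -0.0, 0]
end [508.1  87.1 199.3]
slide
[-0.0, -0.52, 0.05, 0.0, 0.0, 0.0, 0]
[0.0, -0.5, -0.0, 0.0, 0.0, 0.0, 0]
[0.0, -0.5, -0.0, 0.0, 0.0, 0.0, 0]
[-0.0, -0.4, -0.0, 0.0, 0.0, 0.0, 0]
end [490.3  85.  192.2]
lower
[0.0, 0.36, 0.28, 0.05, -0.0, 0.0, 0]
[0.0, 0.43, 0.23, 0.05, -0.0, 0.0, 0]
[0.0, 0.43, 0.23, 0.05, -0.0, 0.0, 0]
[0.0, 0.43, 0.23, 0.05, -0.0, 0.0, 0]
[-0.0, 0.42, 0.23, 0.05, 0.0, 0.0, 0]
[0.0, 0.43, 0.23, 0.05, 0.0, 0.0, 0]
[0.0, 0.43, 0.23, 0.05, 0.0, 0.0, 0]
end [522.   88.7 181.8]
```

Request:
move_arm(rows=[[0, 0, -1.4, 0, 0, 0, 0], [0, 0, -4, 0, 0, 0, 0], [0, 0, -4, 0, 0, 0, 0], [0, 0, -4, 0, 0, 0, 0], [0, 0, -4, 0, 0, 0, 0]])

```text
time_s: 25.05
tool_pos: [535.2, -307.8, 261.0]
orientation: [0.698, 0.716, 0.0, -0.0]
ft_force: [0.9, 0.6, -2.5]
finger_gap: 10.2
finger_force: 79.7
```

Request:
move_arm(rows=[[0, 0, -4, 0, 0, 0, 0], [4.21, 1.17, 0, 0, 0, -0.009, 0], [4.21, 0.88, 0, 0, 0, -0.009, 0], [4.18, 0.6, 0, 0, 0, -0.009, 0], [4.15, 0.33, 0, 0, 0, -0.009, 0]])

```text
time_s: 25.55
tool_pos: [558.9, -137.8, 299.2]
orientation: [0.685, 0.728, 0.0, -0.0]
ft_force: [1.1, 1.1, -2.3]
finger_gap: 10.3
finger_force: 79.8
```

Request:
move_arm(rows=[[4.09, 0.06, 0, 0, 0, -0.009, 0], [4.01, -0.21, 0, 0, 0, -0.01, 0], [3.93, -0.45, 0, 0, 0, -0.009, 0], [3.82, -0.69, 0, 0, 0, -0.009, 0], [3.7, -0.92, 0, 0, 0, -0.009, 0]])

```text
time_s: 26.05
tool_pos: [520.9, 54.6, 299.2]
orientation: [0.668, 0.744, 0.0, 0.0]
ft_force: [-0.2, 0.9, -1.7]
finger_gap: 10.3
finger_force: 79.8
```

Request:
move_arm(rows=[[3.56, -1.15, 0, 0, 0, -0.009, 0], [0, 0, 0, -0.12, 0, 0, 0], [0, 0, 0, -0.12, 0, 0, 0], [0, 0, 0, -0.11, 0, 0, 0], [0, 0, 0, 0, 0, 0, 0]])

```text
time_s: 26.55
tool_pos: [504.4, 86.9, 298.3]
orientation: [0.655, 0.735, 0.131, 0.115]
ft_force: [-0.5, -0.4, -2.0]
finger_gap: 10.2
finger_force: 79.7
```

```bash
python3 - <<'E'
from lib import *
p,R,s=st();print(p,s['finger_gap'],s['ft_force'])
hi,pre,sl,lo=ins(2,86.6,-1.1)
rows([hi,pre],0)
check()
E
```

```text
[504.4294784   86.93680332 298.31998553] 10.156790147404875 [-0.53196675 -0.42013538 -1.97472546]
[-0.04, -1.69, 5.67, 0.001, -0.002, -0.001, 0]
[0.01, -1.37, 3.75, 0.0, 0.0, 0.0, 0]
end [508.1  87.1 199.3]
scene [(84, 455.6, 3.1), (1799, 548.6, 267.3)]
top [(2771, 155.6, 128.6), (1794, 78.5, 197.5), (161, 256.3, 222.7), (288, 472.6, 256.5), (335, 147.4, 266.6), (169, 410.6, 296.7), (325, 144.0, 318.4)]
```

Request:
move_arm(rows=[[-0.04, -0.85, 2.84, 0, 0, 0, 0], [0, -0.84, 2.83, 0, 0, 0, 0], [0, -0.68, 1.88, 0, 0, 0, 0], [0, 0, 0, 0, 0, 0, 0], [0, 0, 0, 0, 0, 0, 0]])

```text
time_s: 27.15
tool_pos: [511.0, 87.5, 220.1]
orientation: [0.655, 0.735, 0.129, 0.116]
ft_force: [0.2, -0.6, -1.8]
finger_gap: 10.3
finger_force: 79.7
```

```bash
python3 - <<'E'
from lib import *
p,R,s=st();print(p,s['finger_gap'],s['ft_force'])
hi,pre,sl,lo=ins(2,86.6,-1.1)
rows([pre],0)
E
```

```text
[511.04783249  87.48802977 220.11652022] 10.339893582634323 [ 0.19154408 -0.63771361 -1.82615865]
[-0.0, -1.0, 1.85, -0.001, 0.001, -0.001, 0]
end [508.   87.1 199.3]
```

Request:
move_arm(rows=[[0, -0.5, 0.92, 0, 0, 0, 0], [0, -0.5, 0.93, 0, 0, 0, 0], [0, 0, 0, 0, 0, 0, 0], [0, 0, 0, 0, 0, 0, 0]])

```text
time_s: 27.55
tool_pos: [507.1, 87.4, 198.5]
orientation: [0.655, 0.736, 0.13, 0.116]
ft_force: [0.2, 0.4, -2.9]
finger_gap: 10.4
finger_force: 79.7
```

```bash
python3 - <<'E'
from lib import *
p,R,s=st();print(p,s['finger_gap'],s['ft_force'])
hi,pre,sl,lo=ins(2,86.6,-1.1)
rows(sl,0)
E
```

```text
[507.08100565  87.39009673 198.49163098] 10.380901620955166 [ 0.18517654  0.44588184 -2.87923388]
[-0.04, -0.4, 0.0, -0.0, 0.0, -0.0, 0]
[0.0, -0.5, 0.0, -0.0, 0.0, -0.0, 0]
[0.0, -0.5, 0.0, -0.0, 0.0, -0.0, 0]
[0.0, -0.4, 0.0, -0.0, 0.0, -0.0, 0]
end [490.3  85.  192.3]
```

Request:
move_arm(rows=[[0, -0.4, 0, 0, 0, 0, 0], [0, -0.5, 0, 0, 0, 0, 0], [0, -0.5, 0, 0, 0, 0, 0], [0, -0.35, 0, 0, 0, 0, 0], [0, 0, 0, 0, 0, 0, 0]])

```text
time_s: 28.05
tool_pos: [490.3, 85.5, 192.4]
orientation: [0.655, 0.736, 0.13, 0.116]
ft_force: [0.5, -0.4, -3.1]
finger_gap: 10.5
finger_force: 79.7
```

```bash
python3 - <<'E'
from lib import *
p,R,s=st();print(p,s['finger_gap'],s['ft_force'])
hi,pre,sl,lo=ins(2,86.6,-1.1)
rows(lo,0)
E
```

```text
[490.33367121  85.46737774 192.40223684] 10.493516362401316 [ 0.49354634 -0.43550922 -3.12944662]
[-0.04, 0.35, 0.29, 0.05, -0.0, -0.0, 0]
[-0.0, 0.43, 0.23, 0.05, -0.0, -0.0, 0]
[-0.0, 0.43, 0.23, 0.05, -0.0, -0.0, 0]
[-0.0, 0.42, 0.23, 0.05, -0.0, -0.0, 0]
[-0.0, 0.43, 0.23, 0.05, -0.0, -0.0, 0]
[-0.0, 0.43, 0.23, 0.05, -0.0, -0.0, 0]
[-0.0, 0.43, 0.23, 0.05, -0.0, -0.0, 0]
end [522.1  88.8 181.8]
```

Request:
move_arm(rows=[[0, 0.35, 0.29, 0.05, 0, 0, 0], [0, 0.43, 0.23, 0.05, 0, 0, 0], [0, 0.43, 0.23, 0.05, 0, 0, 0], [0, 0.43, 0.23, 0.05, 0, 0, 0], [0, 0.43, 0.23, 0.05, 0, 0, 0]])

```text
time_s: 28.55
tool_pos: [513.8, 88.4, 186.4]
orientation: [0.664, 0.746, 0.037, 0.032]
ft_force: [-5.6, -0.8, 1.3]
finger_gap: 10.4
finger_force: 80.3
```

Request:
move_arm(rows=[[0, 0.43, 0.23, 0.05, 0, 0, 0], [0, 0.43, 0.23, 0.05, 0, 0, 0], [0, 0, 0, 0, 0, 0, 0], [0, 0, 0, 0, 0, 0, 0]])

```text
time_s: 28.95
tool_pos: [522.5, 89.6, 181.7]
orientation: [0.665, 0.747, -0.001, -0.0]
ft_force: [-3.4, 0.2, -1.0]
finger_gap: 10.4
finger_force: 79.8
```

```bash
python3 - <<'E'
from lib import *
p,R,s=st();print(p,s['finger_gap'],s['ft_force'],(down(P[2]).inv()*R).as_rotvec())
q,_=rackpose(2,0,0,0,h=86.6,dy=-1.1);print(q,down(P[2]).inv().apply(p-q))
E
```

```text
[522.47069528  89.57656221 181.66021192] 10.386471179944955 [-3.41305121  0.16736854 -1.04784827] [ 0.00128646 -0.00025932 -0.00032588]
[521.52335765  88.68159212 181.6       ] [ 0.77912913  1.04469032 -0.06021192]
```

Request:
move_arm(rows=[[0, 0, 0.2, 0, 0, 0, 0], [0, 0, 0, 0, 0, 0, 0], [0, 0, 0, 0, 0, 0, 0]])

```text
time_s: 29.25
tool_pos: [522.6, 89.6, 181.6]
orientation: [0.665, 0.747, 0.001, -0.0]
ft_force: [-9.3, -0.6, 15.4]
finger_gap: 10.3
finger_force: 82.3
```

Request:
move_arm(rows=[[0, 0, -0.15, 0, 0, 0, 4], [0, 0, 0, 0, 0, 0, 4], [0, 0, -1, 0, 0, 0, 4], [0, 0, -4, 0, 0, 0, 5], [0, 0, -4, 0, 0, 0, 5]])

```text
time_s: 29.75
tool_pos: [522.3, 88.9, 272.8]
orientation: [0.665, 0.747, -0.001, -0.0]
ft_force: [0.5, 0.1, 0.5]
finger_gap: 50.1
finger_force: 0.0
```

Request:
move_arm(rows=[[0, 0, -2, 0, 0, 0, 5], [0, 0, 0, 0, 0, 0, 5]])

```text
time_s: 29.95
tool_pos: [524.1, 89.3, 295.3]
orientation: [0.665, 0.747, 0.003, 0.001]
ft_force: [-0.0, -0.5, -0.3]
finger_gap: 50.0
finger_force: 0.0
```

```bash
python3 - <<'E'
from lib import *
p,R,s=st();print(p)
X=np.load('fresh.npz')['C'];rows(seq(p,R,np.array([X[0],X[1],200]),down(X[2]),11),5)
check()
s=snap('wrist','w10')
E
```

```text
[524.14685193  89.27267223 295.26210039]
[-4.03, -0.33, 0.86, 0.001, -0.0, -0.006, 5]
[-3.96, -0.65, 0.85, 0.0, -0.0, -0.006, 5]
[-3.86, -0.97, 0.86, 0.001, -0.0, -0.005, 5]
[-3.75, -1.27, 0.85, 0.0, -0.001, -0.006, 5]
[-3.6, -1.57, 0.86, 0.001, 0.0, -0.006, 5]
[-3.43, -1.84, 0.86, 0.0, 0.0, -0.006, 5]
[-3.25, -2.11, 0.86, 0.001, 0.0, -0.006, 5]
[-3.04, -2.35, 0.86, 0.0, -0.0, -0.005, 5]
[-2.81, -2.56, 0.86, 0.001, -0.0, -0.006, 5]
[-2.57, -2.77, 0.86, 0.0, -0.0, -0.006, 5]
[-2.32, -2.95, 0.86, 0.001, -0.0, -0.006, 5]
end [ 384.7 -302.7  200. ]
scene [(92, 455.6, 3.2), (61, 411.7, 142.1), (1813, 548.9, 267.6)]
top [(2741, 155.1, 128.2), (1819, 78.5, 197.5), (124, 264.5, 240.8), (290, 472.5, 256.6), (335, 147.4, 266.6), (178, 410.4, 296.7), (320, 144.1, 318.3)]
```

Request:
move_arm(rows=[[-4.03, -0.33, 0, 0, 0, -0.006, 5], [-3.96, -0.65, 0, 0, 0, -0.006, 5], [-3.86, -0.97, 0, 0, 0, -0.006, 5], [-3.75, -1.27, 0, 0, 0, -0.006, 5], [-3.6, -1.57, 0.86, 0, 0, -0.006, 5]])

```text
time_s: 30.6
tool_pos: [499.2, -109.2, 282.5]
orientation: [0.654, 0.757, -0.0, 0.0]
ft_force: [-0.0, -0.6, 0.3]
finger_gap: 49.8
finger_force: 0.0
```

Request:
move_arm(rows=[[-3.43, -1.84, 1.4, 0, 0, -0.006, 5], [-3.25, -2.11, 1.4, 0, 0, -0.006, 5], [-3.04, -2.35, 1.4, 0, 0, -0.006, 5], [-2.81, -2.56, 1.4, 0, 0, -0.006, 5], [-2.57, -2.77, 1.4, 0, 0, -0.006, 5]])

```text
time_s: 31.1
tool_pos: [406.9, -276.1, 211.4]
orientation: [0.642, 0.767, -0.0, -0.001]
ft_force: [0.5, 0.2, -0.0]
finger_gap: 50.1
finger_force: 0.0
```

Request:
move_arm(rows=[[-2.32, -2.95, 1.6, 0, 0, -0.006, 5], [0, 0, 0, 0, 0, 0, 5], [0, 0, 0, 0, 0, 0, 5], [0, 0, 0, 0, 0, 0, 5]])

```text
time_s: 31.5
tool_pos: [384.1, -302.2, 196.7]
orientation: [0.639, 0.769, -0.0, -0.0]
ft_force: [-0.3, 1.1, 0.6]
finger_gap: 49.8
finger_force: 0.0
```

```bash
python3 - <<'E'
from lib import *
s=snap('wrist','w11');print(s[0]);c=cam('wrist',s)
im=cv2.imread('pics/w11_full.png');print(blobs(im,0))
X=np.load('fresh.npz')['C']
pts=[w2px(c,shpt(X,(a,b,z))) for a in(-26,26) for b in(-33,33) for z in (0,36)]
print(np.mean(pts,0),np.ptp(pts,0))
m=im.copy()
for q in [(a,b,36) for a in(-26,26) for b in(-33,33)]+[(a,b,94) for a in(-6,6) for b in(-33,33)]+[(-44,25,5),(-44,-25,5)]:
    cv2.circle(m,tuple(int(v) for v in w2px(c,shpt(X,q)).round()),3,(0,0,255),1)
cv2.imwrite('pics/w11_c.png',m)
E
```

```text
[ 384.07699184 -302.19690847  196.70896244]
[(2307, 319.6, 203.2), (1381, 373.9, 398.4), (268, 394.6, 428.8)]
[322.47626971 215.25806103] [73.9042472  95.17414542]
```

View pics/w11_c.png

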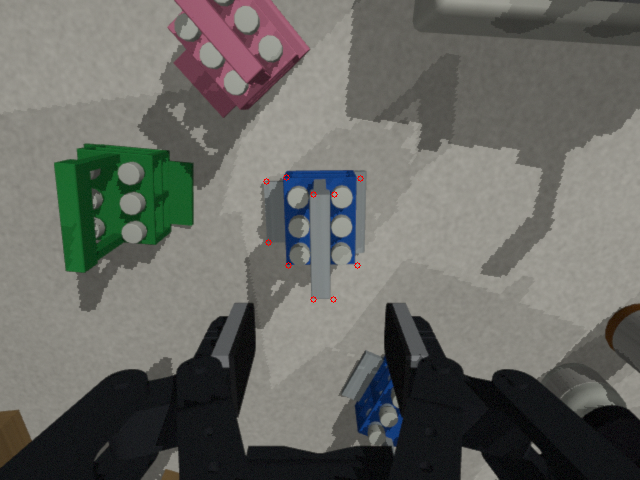

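Request:
move_arm(rows=[[0, -0.15, 3.6, 0, 0, 0, 5], [0, 0, 4, 0, 0, 0, 5], [0, 0, 3.6, 0, 0, 0, 5], [0, 0, 0, 0, 0, 0, 4], [0, 0, 0, 0, 0, 0, 0]])

```text
time_s: 32.05
tool_pos: [382.3, -303.2, 85.5]
orientation: [0.64, 0.769, -0.001, -0.0]
ft_force: [-0.1, -0.3, -0.0]
finger_gap: 26.6
finger_force: 0.0
```

Request:
move_arm(rows=[[0, 0, 0, 0, 0, 0, 0], [0, 0, 0, 0, 0, 0, 0], [0, 0, 0, 0, 0, 0, 0], [0, 0, 0, 0, 0, 0, 0]])

```text
time_s: 32.45
tool_pos: [383.8, -303.7, 86.6]
orientation: [0.64, 0.769, 0.001, 0.002]
ft_force: [2.9, 0.3, 7.6]
finger_gap: 10.2
finger_force: 81.2
```

```bash
python3 - <<'E'
from lib import *
p,R,s=st();print(p,s['ft_force'],s['finger_gap'])
X=np.load('fresh.npz')['C'];d=R.inv().apply(p-[X[0],X[1],0]);print(d)
h=round(p[2],1);dy=round(d[0],1)
hi,pre,sl,lo=ins(1,h,dy);print(h,dy,hi[0])
a=(p+[0,0,214],R,0);T=np.array([*hi[0][:2],300.])
rows(seq(a[0],R,T,down(P[2]),9),0,a)
E
```

```text
[ 383.7607294  -303.74748405   86.56085248] [2.8978807  0.2739642  7.59265533] 10.186388099967036
[ -0.99286634  -0.80671963 -86.56317666]
86.6 -1.0 [518.46030586  -2.18595412 239.29513661]
[2.25, 2.86, 0.01, 0.0, 0.0, 0.007, 0]
[2.5, 2.69, 0.02, 0.001, 0.0, 0.008, 0]
[2.73, 2.49, 0.01, 0.0, 0.0, 0.007, 0]
[2.93, 2.27, 0.0, 0.001, 0.001, 0.008, 0]
[3.14, 2.04, 0.01, 0.0, -0.0, 0.007, 0]
[3.31, 1.78, 0.01, 0.001, -0.0, 0.007, 0]
[3.47, 1.52, 0.01, -0.0, 0.0, 0.008, 0]
[3.6, 1.24, 0.0, 0.0, 0.0, 0.007, 0]
[3.72, 0.94, 0.01, 0.001, 0.0, 0.008, 0]
end [518.4  -2.2 300. ]
```

Request:
move_arm(rows=[[0, 0, -1.4, 0, 0, 0, 0], [0, 0, -4, 0, 0, 0, 0], [0, 0, -4, 0, 0, 0, 0], [0, 0, -4, 0, 0, 0, 0], [0, 0, -4, 0, 0, 0, 0]])

```text
time_s: 32.95
tool_pos: [380.8, -303.7, 261.1]
orientation: [0.641, 0.768, 0.0, -0.0]
ft_force: [0.4, 0.0, -2.4]
finger_gap: 10.5
finger_force: 79.7
```

Request:
move_arm(rows=[[0, 0, -4, 0, 0, 0, 0], [2.25, 2.86, 0, 0, 0, 0.007, 0], [2.5, 2.69, 0, 0, 0, 0.008, 0], [2.73, 2.49, 0, 0, 0, 0.007, 0], [2.93, 2.27, 0, 0, 0, 0.008, 0]])

```text
time_s: 33.45
tool_pos: [465.8, -182.5, 299.7]
orientation: [0.652, 0.758, 0.0, 0.0]
ft_force: [-0.7, 0.7, -2.4]
finger_gap: 10.5
finger_force: 79.7
```

Request:
move_arm(rows=[[3.14, 2.04, 0, 0, 0, 0.007, 0], [3.31, 1.78, 0, 0, 0, 0.007, 0], [3.47, 1.52, 0, 0, 0, 0.008, 0], [3.6, 1.24, 0, 0, 0, 0.007, 0], [3.72, 0.94, 0, 0, 0, 0.008, 0]])

```text
time_s: 33.95
tool_pos: [516.5, -1.2, 299.8]
orientation: [0.666, 0.746, -0.0, 0.0]
ft_force: [0.8, 0.7, -1.8]
finger_gap: 10.8
finger_force: 79.7
```

Request:
move_arm(rows=[[0, 0, 0, -0.12, 0, 0, 0], [0, 0, 0, -0.12, 0, 0, 0], [0, 0, 0, -0.11, 0, 0, 0], [0, -0.85, 2.84, 0, 0, 0, 0], [0, -0.85, 2.4, 0, 0, 0, 0]])

```text
time_s: 34.45
tool_pos: [517.9, -2.2, 244.3]
orientation: [0.655, 0.735, 0.131, 0.116]
ft_force: [0.6, -0.3, -2.9]
finger_gap: 10.8
finger_force: 79.6
```

Request:
move_arm(rows=[[0, 0, 0, 0, 0, 0, 0], [0, 0, 0, 0, 0, 0, 0]])

```text
time_s: 34.65
tool_pos: [518.7, -2.1, 244.7]
orientation: [0.655, 0.735, 0.13, 0.116]
ft_force: [0.6, 0.4, -2.1]
finger_gap: 10.5
finger_force: 79.7
```

```bash
python3 - <<'E'
from lib import *
p,R,s=st();print(p,s['finger_gap'],s['ft_force'])
hi,pre,sl,lo=ins(1,86.6,-1.0);print(hi[0])
rows([pre],0)
check()
E
```

```text
[518.67526201  -2.08540221 244.74415476] 10.508314122697424 [ 0.57997371  0.4039668  -2.14421765]
[518.46030586  -2.18595412 239.29513661]
[-0.01, -1.58, 4.26, -0.0, 0.001, -0.002, 0]
end [518.4  -2.2 199.3]
scene [(85, 455.6, 3.0), (1807, 548.9, 267.6)]
top [(2771, 155.6, 128.6), (1337, 73.2, 195.3), (68, 101.1, 197.9), (63, 299.1, 216.0), (114, 249.3, 243.4), (287, 472.6, 256.5), (334, 147.4, 266.6), (325, 144.0, 318.4)]
```

Request:
move_arm(rows=[[0, -0.53, 1.42, 0, 0, 0, 0], [0, -0.53, 1.42, 0, 0, 0, 0], [0, -0.52, 1.42, 0, 0, 0, 0], [0, 0, 0, 0, 0, 0, 0], [0, 0, 0, 0, 0, 0, 0]])

```text
time_s: 35.25
tool_pos: [519.2, -1.7, 199.6]
orientation: [0.655, 0.735, 0.13, 0.116]
ft_force: [0.7, -0.2, -1.2]
finger_gap: 10.7
finger_force: 79.7
```

```bash
python3 - <<'E'
from lib import *
p,R,s=st();print(p,s['finger_gap'],s['ft_force'])
hi,pre,sl,lo=ins(1,86.6,-1.0)
rows(sl+lo,0)
E
```

```text
[519.15709872  -1.67474389 199.55716943] 10.707535656816265 [ 0.71318064 -0.17573331 -1.21435595]
[-0.04, -0.6, 0.05, 0.001, 0.001, -0.001, 0]
[-0.0, -0.5, -0.0, -0.0, -0.0, -0.0, 0]
[-0.0, -0.5, -0.0, -0.0, -0.0, -0.0, 0]
[-0.0, -0.4, -0.0, -0.0, -0.0, -0.0, 0]
[-0.0, 0.37, 0.27, 0.05, -0.0, -0.0, 0]
[-0.0, 0.42, 0.23, 0.05, -0.0, -0.0, 0]
[-0.0, 0.43, 0.23, 0.05, -0.0, -0.0, 0]
[-0.0, 0.43, 0.23, 0.05, -0.0, -0.0, 0]
[-0.0, 0.43, 0.23, 0.05, -0.0, -0.0, 0]
[-0.0, 0.42, 0.23, 0.05, -0.0, -0.0, 0]
[-0.0, 0.43, 0.24, 0.05, -0.0, -0.0, 0]
end [ 5.324e+02 -5.000e-01  1.818e+02]
```

Request:
move_arm(rows=[[-0.03, -0.6, 0.05, 0, 0, 0, 0], [0, -0.5, 0, 0, 0, 0, 0], [0, -0.5, 0, 0, 0, 0, 0], [0, -0.4, 0, 0, 0, 0, 0], [0, 0, 0, 0, 0, 0, 0]])

```text
time_s: 35.75
tool_pos: [499.9, -4.1, 191.3]
orientation: [0.655, 0.735, 0.13, 0.116]
ft_force: [0.1, 0.0, -2.1]
finger_gap: 10.2
finger_force: 79.7
```

Request:
move_arm(rows=[[0, 0.37, 0.27, 0.05, 0, 0, 0], [0, 0.42, 0.23, 0.05, 0, 0, 0], [0, 0.43, 0.23, 0.05, 0, 0, 0], [0, 0.43, 0.23, 0.05, 0, 0, 0], [0, 0.43, 0.23, 0.05, 0, 0, 0]])

```text
time_s: 36.25
tool_pos: [523.4, -1.3, 185.2]
orientation: [0.664, 0.746, 0.037, 0.033]
ft_force: [-3.2, -0.6, 2.9]
finger_gap: 10.4
finger_force: 80.7
```

Request:
move_arm(rows=[[0, 0.42, 0.23, 0.05, 0, 0, 0], [0, 0.43, 0.24, 0.05, 0, 0, 0], [0, 0, 0, 0, 0, 0, 0], [0, 0, 0, 0, 0, 0, 0]])

```text
time_s: 36.65
tool_pos: [533.1, 0.3, 181.5]
orientation: [0.665, 0.747, 0.001, 0.0]
ft_force: [0.4, 1.9, 5.5]
finger_gap: 10.5
finger_force: 80.9
```

Request:
move_arm(rows=[[0, 0, 0.2, 0, 0, 0, 0], [0, 0, 0, 0, 0, 0, 0], [0, 0, 0, 0, 0, 0, 0]])

```text
time_s: 36.95
tool_pos: [533.2, 0.3, 181.4]
orientation: [0.665, 0.747, 0.002, 0.0]
ft_force: [-8.4, 1.8, 25.1]
finger_gap: 10.4
finger_force: 83.9
```

```bash
python3 - <<'E'
from lib import *
p,R,s=st();print(p,s['finger_gap'],s['ft_force'],(down(P[2]).inv()*R).as_rotvec())
q,_=rackpose(1,0,0,0,h=86.6,dy=-1.);print(q,down(P[2]).inv().apply(p-q))
E
```

```text
[5.33212431e+02 3.40744423e-01 1.81445080e+02] 10.418744971868211 [-8.40300975  1.76651041 25.114219  ] [-0.00323063  0.00179734  0.00033358]
[531.94389834  -0.61242969 181.6       ] [0.79971033 1.37046648 0.15492049]
```

Request:
move_arm(rows=[[0, 0, -0.2, 0, 0, 0, 4], [0, 0, 0, 0, 0, 0, 4], [0, 0, -1, 0, 0, 0, 4], [0, 0, -4, 0, 0, 0, 5], [0, 0, -4, 0, 0, 0, 5]])

```text
time_s: 37.45
tool_pos: [531.3, -0.7, 271.7]
orientation: [0.665, 0.746, -0.001, -0.0]
ft_force: [1.1, 0.2, 0.2]
finger_gap: 50.1
finger_force: 0.0
```

Request:
move_arm(rows=[[0, 0, -2, 0, 0, 0, 5], [0, 0, 0, 0, 0, 0, 5]])

```text
time_s: 37.65
tool_pos: [533.2, -0.6, 294.1]
orientation: [0.665, 0.746, 0.002, 0.001]
ft_force: [0.7, 0.0, 0.3]
finger_gap: 50.2
finger_force: 0.0
```

```bash
python3 - <<'E'
from lib import *
p,R,s=st();print(p)
X=np.load('fresh.npz')['B'];rows(seq(p,R,np.array([X[0],X[1],195]),down(X[2]),13),5)
check()
E
```

```text
[533.20112087  -0.59131165 294.10804291]
[-3.25, 0.56, 0.76, 0.0, -0.0, 0.028, 5]
[-3.32, 0.45, 0.76, 0.001, -0.0, 0.027, 5]
[-3.4, 0.34, 0.77, 0.0, -0.0, 0.028, 5]
[-3.46, 0.21, 0.75, 0.001, -0.001, 0.027, 5]
[-3.52, 0.1, 0.77, -0.0, 0.0, 0.028, 5]
[-3.58, -0.03, 0.76, 0.0, 0.0, 0.027, 5]
[-3.64, -0.16, 0.76, 0.001, 0.0, 0.028, 5]
[-3.68, -0.29, 0.76, 0.0, -0.0, 0.027, 5]
[-3.73, -0.42, 0.76, 0.001, -0.0, 0.028, 5]
[-3.77, -0.56, 0.76, -0.0, -0.0, 0.028, 5]
[-3.81, -0.71, 0.76, 0.0, -0.0, 0.027, 5]
[-3.83, -0.84, 0.75, 0.001, -0.001, 0.028, 5]
[-3.86, -1.0, 0.77, 0.0, 0.0, 0.027, 5]
end [ 484.4 -458.2  195. ]
scene [(89, 455.8, 3.1), (1737, 548.9, 267.3)]
top [(2772, 155.6, 128.6), (1811, 78.5, 197.5), (286, 472.6, 256.5), (335, 147.4, 266.6), (325, 144.0, 318.4)]
```

Request:
move_arm(rows=[[-3.25, 0.56, 0.76, 0, 0, 0.028, 5], [-3.32, 0.45, 0.76, 0, 0, 0.027, 5], [-3.4, 0.34, 0.76, 0, 0, 0.028, 5], [-3.46, 0.21, 0.76, 0, 0, 0.027, 5], [-3.52, 0.1, 0.76, 0, 0, 0.028, 5]])

```text
time_s: 38.25
tool_pos: [557.9, -169.2, 251.0]
orientation: [0.715, 0.699, -0.001, -0.001]
ft_force: [-0.5, -0.6, -0.4]
finger_gap: 49.9
finger_force: 0.0
```

Request:
move_arm(rows=[[-3.58, -0.03, 0.76, 0, 0, 0.027, 5], [-3.64, -0.16, 0.76, 0, 0, 0.028, 5], [-3.68, -0.29, 0.76, 0, 0, 0.027, 5], [-3.73, -0.42, 0.76, 0, 0, 0.028, 5], [-3.77, -0.56, 0.76, 0, 0, 0.028, 5]])

```text
time_s: 38.75
tool_pos: [528.6, -350.9, 212.7]
orientation: [0.762, 0.648, -0.001, -0.001]
ft_force: [0.3, -0.5, -0.7]
finger_gap: 50.3
finger_force: 0.0
```

Request:
move_arm(rows=[[-3.81, -0.71, 0.76, 0, 0, 0.027, 5], [-3.83, -0.84, 0.76, 0, 0, 0.028, 5], [-3.86, -1.0, 0.76, 0, 0, 0.027, 5], [0, 0, 0, 0, 0, 0, 5], [0, 0, 0, 0, 0, 0, 5]])

```text
time_s: 39.25
tool_pos: [481.3, -458.7, 190.2]
orientation: [0.788, 0.615, -0.001, -0.001]
ft_force: [1.2, -0.0, -0.2]
finger_gap: 49.9
finger_force: 0.0
```

```bash
python3 - <<'E'
from lib import *
s=snap('wrist','w12');print(s[0]);c=cam('wrist',s)
im=cv2.imread('pics/w12_full.png');b=blobs(im,0);print(b)
X=np.load('fresh.npz')['B'];a=np.array([w2px(c,shpt(X,q)) for q in [(-6,33,94),(6,33,94),(-6,-33,94),(6,-33,94)]]);print(a.round().tolist())
g=cv2.cvtColor(im,6)
for v in (230,260,285): print(v,g[v,300:345].tolist())
h=cv2.cvtColor(im,cv2.COLOR_BGR2HSV);print([int(x) for x in h[150:330,322,1]][::4])
rows([(np.array([X[0],X[1],84.5]),down(X[2]))],5)
E
```

```text
[ 481.2784973  -458.74420013  190.23669774]
[(2469, 323.7, 204.2)]
[[317.0, 192.0], [339.0, 192.0], [318.0, 300.0], [338.0, 300.0]]
230 [133, 133, 134, 135, 134, 128, 90, 82, 82, 83, 81, 81, 82, 74, 44, 36, 58, 110, 123, 122, 123, 124, 123, 123, 120, 121, 122, 124, 124, 126, 125, 124, 126, 124, 123, 120, 110, 92, 128, 135, 133, 133, 133, 133, 135]
260 [133, 132, 132, 128, 88, 82, 80, 81, 82, 83, 81, 81, 77, 57, 33, 40, 68, 100, 111, 111, 111, 111, 111, 110, 109, 110, 111, 112, 111, 113, 111, 111, 113, 114, 112, 105, 84, 112, 132, 132, 132, 132, 133, 133, 134]
285 [82, 80, 79, 77, 78, 80, 80, 78, 80, 79, 78, 80, 78, 80, 81, 80, 89, 105, 110, 111, 108, 112, 111, 110, 110, 110, 111, 109, 112, 109, 112, 114, 114, 113, 111, 102, 76, 79, 78, 78, 79, 78, 80, 83, 81]
[17, 16, 15, 17, 17, 161, 210, 114, 8, 20, 16, 10, 10, 8, 10, 12, 10, 10, 8, 8, 10, 12, 9, 11, 9, 11, 14, 16, 11, 14, 14, 12, 9, 11, 9, 14, 11, 14, 16, 15, 17, 17, 16, 17, 16]
[-0.03, 0.2, 10.61, -0.002, -0.001, 0.0, 5]
end [ 484.4 -458.2   84.5]
```

Request:
move_arm(rows=[[0, 0.15, 3, 0, 0, 0, 5], [0, 0, 4, 0, 0, 0, 5], [0, 0, 3.6, 0, 0, 0, 5], [0, 0, 0, 0, 0, 0, 4], [0, 0, 0, 0, 0, 0, 0]])

```text
time_s: 39.8
tool_pos: [485.1, -457.5, 86.3]
orientation: [0.787, 0.617, -0.0, -0.0]
ft_force: [-0.6, -0.1, 0.7]
finger_gap: 26.8
finger_force: 0.0
```

Request:
move_arm(rows=[[0, 0, 0, 0, 0, 0, 0], [0, 0, 0, 0, 0, 0, 0], [0, 0, 0, 0, 0, 0, 0], [0, 0, 0, 0, 0, 0, 0]])

```text
time_s: 40.2
tool_pos: [485.3, -459.1, 88.2]
orientation: [0.787, 0.616, 0.001, 0.002]
ft_force: [0.1, 1.2, 8.7]
finger_gap: 10.4
finger_force: 79.3
```

```bash
python3 - <<'E'
from lib import *
p,R,s=st();print(p,s['ft_force'],s['finger_gap'])
X=np.load('fresh.npz')['B'];d=R.inv().apply(p-[X[0],X[1],0]);print(d)
h=round(p[2],1);dy=round(d[0],1)
hi,pre,sl,lo=ins(0,h,dy);print(h,dy,hi[0])
a=(p+[0,0,214],R,0);T=np.array([*hi[0][:2],300.])
rows(seq(a[0],R,T,down(P[2]),10),0,a)
E
```

```text
[ 485.26358181 -459.14919227   88.21076846] [0.05380742 1.16381308 8.65190775] 10.422881592025812
[ -0.79472319   1.3648827  -88.20616562]
88.2 -0.8 [528.32431693 -91.44424386 240.79813295]
[4.04, 0.64, 0.02, 0.0, 0.0, -0.036, 0]
[3.99, 0.52, 0.02, 0.001, 0.0, -0.036, 0]
[3.93, 0.4, 0.02, -0.0, 0.0, -0.036, 0]
[3.87, 0.27, 0.02, 0.0, 0.001, -0.036, 0]
[3.8, 0.16, 0.02, 0.001, -0.0, -0.035, 0]
[3.73, 0.04, 0.02, -0.0, -0.0, -0.036, 0]
[3.66, -0.07, 0.02, 0.0, -0.0, -0.036, 0]
[3.59, -0.18, 0.02, 0.0, 0.0, -0.036, 0]
[3.5, -0.28, 0.02, 0.001, 0.0, -0.036, 0]
[3.42, -0.39, 0.02, 0.0, 0.0, -0.036, 0]
end [528.3 -91.5 300. ]
```

Request:
move_arm(rows=[[0, 0, -1.4, 0, 0, 0, 0], [0, 0, -4, 0, 0, 0, 0], [0, 0, -4, 0, 0, 0, 0], [0, 0, -4, 0, 0, 0, 0], [0, 0, -4, 0, 0, 0, 0]])

```text
time_s: 40.7
tool_pos: [483.8, -458.4, 262.8]
orientation: [0.788, 0.616, 0.0, 0.0]
ft_force: [1.0, -1.2, -2.1]
finger_gap: 10.0
finger_force: 78.3
```

Request:
move_arm(rows=[[0, 0, -4, 0, 0, 0, 0], [4.04, 0.64, 0, 0, 0, -0.036, 0], [3.99, 0.52, 0, 0, 0, -0.036, 0], [3.93, 0.4, 0, 0, 0, -0.036, 0], [3.87, 0.27, 0, 0, 0, -0.036, 0]])

```text
time_s: 41.2
tool_pos: [532.2, -305.3, 300.9]
orientation: [0.741, 0.672, 0.0, 0.0]
ft_force: [0.8, -0.9, -2.1]
finger_gap: 10.2
finger_force: 78.4
```

Request:
move_arm(rows=[[3.8, 0.16, 0, 0, 0, -0.036, 0], [3.73, 0.04, 0, 0, 0, -0.036, 0], [3.66, -0.07, 0, 0, 0, -0.036, 0], [3.59, -0.18, 0, 0, 0, -0.036, 0], [3.5, -0.28, 0, 0, 0, -0.036, 0]])

```text
time_s: 41.7
tool_pos: [533.5, -123.4, 300.9]
orientation: [0.677, 0.736, 0.001, 0.0]
ft_force: [0.4, -0.0, -2.3]
finger_gap: 9.8
finger_force: 78.4
```

Request:
move_arm(rows=[[3.42, -0.39, 0, 0, 0, -0.036, 0], [0, 0, 0, -0.12, 0, 0, 0], [0, 0, 0, -0.12, 0, 0, 0], [0, 0, 0, -0.11, 0, 0, 0], [0, -0.85, 2.4, 0, 0, 0, 0]])

```text
time_s: 42.2
tool_pos: [527.4, -92.3, 278.4]
orientation: [0.655, 0.734, 0.136, 0.118]
ft_force: [1.3, -0.5, -2.6]
finger_gap: 10.3
finger_force: 78.4
```

Request:
move_arm(rows=[[0, -0.85, 2.4, 0, 0, 0, 0], [0, 0, 0, 0, 0, 0, 0], [0, 0, 0, 0, 0, 0, 0]])

```text
time_s: 42.5
tool_pos: [527.7, -91.3, 249.9]
orientation: [0.655, 0.735, 0.13, 0.116]
ft_force: [0.3, -0.2, -1.0]
finger_gap: 10.4
finger_force: 78.4
```

```bash
python3 - <<'E'
from lib import *
p,R,s=st();print(p,s['finger_gap'],s['ft_force'])
hi,pre,sl,lo=ins(0,88.2,-.8)
rows([pre],0)
E
```

```text
[527.70840726 -91.26000242 249.88501278] 10.398134543353779 [ 0.25693069 -0.17790966 -0.98743294]
[-0.03, -1.63, 4.63, 0.0, -0.0, -0.0, 0]
end [528.3 -91.5 200.8]
```

Request:
move_arm(rows=[[-0.03, -0.55, 1.55, 0, 0, 0, 0], [0, -0.54, 1.54, 0, 0, 0, 0], [0, -0.54, 1.54, 0, 0, 0, 0], [0, 0, 0, 0, 0, 0, 0], [0, 0, 0, 0, 0, 0, 0]])

```text
time_s: 43.0
tool_pos: [529.0, -91.2, 201.2]
orientation: [0.654, 0.736, 0.13, 0.116]
ft_force: [-0.5, 0.1, -1.6]
finger_gap: 10.2
finger_force: 78.4
```

```bash
python3 - <<'E'
from lib import *
p,R,s=st();print(p,s['finger_gap'],s['ft_force'])
hi,pre,sl,lo=ins(0,88.2,-.8)
rows(sl+lo,0)
E
```

```text
[529.03168538 -91.2022605  201.2466642 ] 10.226290059171001 [-0.5326049   0.08005065 -1.57225423]
[-0.02, -0.6, 0.06, 0.001, 0.0, 0.001, 0]
[0.0, -0.5, 0.0, 0.0, 0.0, -0.0, 0]
[0.0, -0.5, 0.0, 0.0, 0.0, -0.0, 0]
[0.0, -0.4, 0.0, 0.0, 0.0, -0.0, 0]
[0.0, 0.37, 0.28, 0.05, 0.0, -0.0, 0]
[0.0, 0.44, 0.23, 0.05, 0.0, -0.0, 0]
[0.0, 0.43, 0.23, 0.05, 0.0, -0.0, 0]
[0.0, 0.44, 0.23, 0.05, 0.0, -0.0, 0]
[0.0, 0.43, 0.23, 0.05, 0.0, -0.0, 0]
[0.01, 0.44, 0.23, 0.05, 0.0, -0.0, 0]
[-0.0, 0.43, 0.24, 0.05, -0.0, -0.0, 0]
end [542.8 -89.7 183.4]
```

Request:
move_arm(rows=[[-0.02, -0.6, 0.06, 0, 0, 0, 0], [0, -0.5, 0, 0, 0, 0, 0], [0, -0.5, 0, 0, 0, 0, 0], [0, -0.4, 0, 0, 0, 0, 0], [0, 0, 0, 0, 0, 0, 0]])

```text
time_s: 43.5
tool_pos: [510.1, -93.4, 193.0]
orientation: [0.654, 0.736, 0.131, 0.116]
ft_force: [3.3, 1.2, -2.4]
finger_gap: 10.1
finger_force: 78.3
```

Request:
move_arm(rows=[[0, 0.37, 0.28, 0.05, 0, 0, 0], [0, 0.44, 0.23, 0.05, 0, 0, 0], [0, 0.43, 0.23, 0.05, 0, 0, 0], [0, 0.44, 0.23, 0.05, 0, 0, 0], [0, 0.43, 0.23, 0.05, 0, 0, 0]])

```text
time_s: 44.0
tool_pos: [534.0, -90.4, 186.7]
orientation: [0.664, 0.746, 0.037, 0.033]
ft_force: [-2.1, 0.0, 5.8]
finger_gap: 10.6
finger_force: 79.5
```

Request:
move_arm(rows=[[0, 0.44, 0.23, 0.05, 0, 0, 0], [0, 0.43, 0.24, 0.05, 0, 0, 0], [0, 0, 0, 0, 0, 0, 0], [0, 0, 0, 0, 0, 0, 0]])

```text
time_s: 44.4
tool_pos: [543.8, -88.9, 183.2]
orientation: [0.664, 0.748, 0.001, 0.001]
ft_force: [1.7, 2.9, 8.7]
finger_gap: 10.4
finger_force: 80.1
```

Request:
move_arm(rows=[[0, 0, 0.2, 0, 0, 0, 0], [0, 0, 0, 0, 0, 0, 0], [0, 0, 0, 0, 0, 0, 0]])

```text
time_s: 44.7
tool_pos: [544.0, -88.9, 183.1]
orientation: [0.664, 0.748, 0.002, 0.001]
ft_force: [-7.0, 4.7, 28.6]
finger_gap: 10.3
finger_force: 83.1
```

```bash
python3 - <<'E'
from lib import *
p,R,s=st();print(p,s['finger_gap'],s['ft_force'],(down(P[2]).inv()*R).as_rotvec())
q,_=rackpose(0,0,0,0,h=88.2,dy=-.8);print(q,down(P[2]).inv().apply(p-q))
E
```

```text
[543.96422629 -88.92299398 183.09843493] 10.275509766383438 [-7.00277663  4.68691346 28.60262359] [-0.00425613  0.00147132 -0.0018514 ]
[542.35284777 -89.80712557 183.2       ] [0.69139299 1.70299886 0.10156507]
```

Request:
move_arm(rows=[[0, 0, -0.2, 0, 0, 0, 4], [0, 0, 0, 0, 0, 0, 4], [0, 0, -1, 0, 0, 0, 4], [0, 0, -4, 0, 0, 0, 5], [0, 0, -4, 0, 0, 0, 5]])

```text
time_s: 45.2
tool_pos: [541.4, -89.7, 272.9]
orientation: [0.665, 0.747, -0.001, -0.001]
ft_force: [0.4, -0.2, -0.5]
finger_gap: 49.9
finger_force: 0.0
```

Request:
move_arm(rows=[[0, 0, -4, 0, 0, 0, 5], [4, 0, -1, 0, 0, 0, 5], [4, 0, 0, 0, 0, 0, 5], [4, 0, 0, 0, 0, 0, 5], [0, 0, 0, 0, 0, 0, 5]])

```text
time_s: 45.7
tool_pos: [527.4, 35.9, 322.0]
orientation: [0.661, 0.75, 0.0, -0.001]
ft_force: [0.9, -0.1, -1.0]
finger_gap: 49.9
finger_force: 0.0
```

Request:
move_arm(rows=[[0, 0, 0, 0, 0, 0, 5], [0, 0, 0, 0, 0, 0, 5]])

```text
time_s: 45.9
tool_pos: [528.2, 28.3, 322.2]
orientation: [0.665, 0.747, -0.0, 0.0]
ft_force: [-0.7, -0.9, -0.1]
finger_gap: 50.0
finger_force: 0.0
```

```bash
python3 - <<'E'
from lib import *
s=snap('wrist','w13');print(s[0]);c=cam('wrist',s)
m=cv2.imread('pics/w13_full.png')
for k in(-1,0,1):
    for q in [(a,b+90*k,131) for a in(-26,26) for b in(-33,33)]+[(a,b+90*k,189) for a in(-6,6) for b in(-33,33)]:
        u,v=w2px(c,shpt(P,q)).round();cv2.circle(m,(int(u),int(v)),2,(0,0,255),1)
snap('top','t13');t=cv2.imread('pics/t13_full.png');snap('scene','s13');sc=cv2.imread('pics/s13_full.png')
o=np.zeros((600,800,3),np.uint8)
o[:480,:440]=m[:,130:570]
o[:300,440:800]=cv2.resize(sc[165:315,235:415],(360,300),interpolation=cv2.INTER_CUBIC)
o[300:600,440:800]=cv2.resize(t[180:360,110:326],(360,300))
cv2.imwrite('pics/fin.png',o)
E
```

```text
[528.15904278  28.28878289 322.19119421]
```

View pics/fin.png

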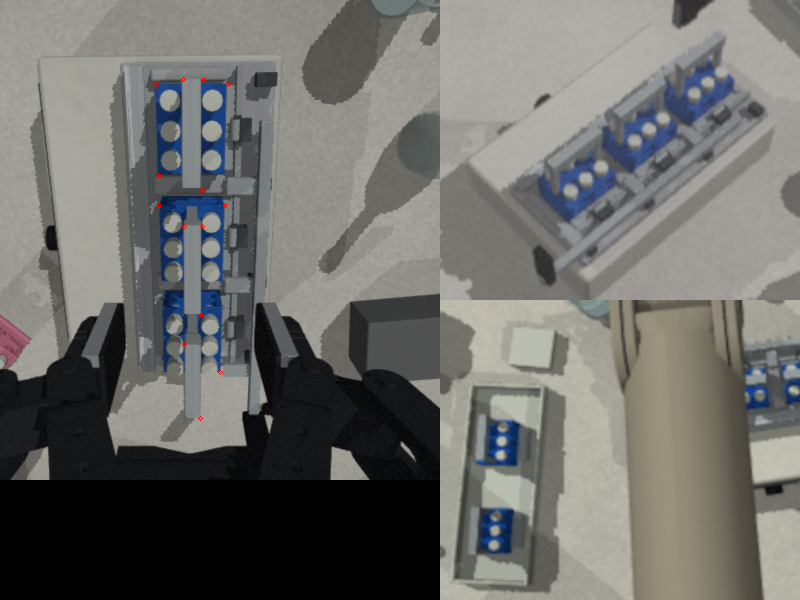

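```bash
python3 - <<'E'
from lib import *
p,R,s=st();T=np.array([614,-176.8,250.])
rows([(p+(T-p)*k/6,down(P[2])) for k in range(1,7)]+[(np.array([614,-176.8,155]),down(P[2]))],6)
E
```

```text
[-3.56, 1.03, 1.2, 0.0, 0.0, -0.001, 6]
[-3.56, 1.02, 1.2, 0.0, 0.0, -0.0, 6]
[-3.56, 1.03, 1.2, 0.0, 0.0, -0.0, 6]
[-3.56, 1.03, 1.2, 0.0, 0.0, -0.0, 6]
[-3.56, 1.02, 1.2, 0.0, 0.0, -0.0, 6]
[-3.56, 1.03, 1.21, 0.0, 0.0, -0.0, 6]
[-0.0, -0.0, 9.5, 0.0, 0.0, -0.0, 6]
end [ 614.  -176.8  155. ]
```

Request:
move_arm(rows=[[-3.56, 1.03, 1.2, 0, 0, 0, 6], [-3.56, 1.02, 1.2, 0, 0, 0, 6], [-3.56, 1.03, 1.2, 0, 0, 0, 6], [-3.56, 1.03, 1.2, 0, 0, 0, 6], [-3.56, 1.02, 1.2, 0, 0, 0, 6]], grip_force=40)

```text
time_s: 46.55
tool_pos: [600.2, -143.3, 261.3]
orientation: [0.665, 0.747, -0.0, 0.0]
ft_force: [0.3, 1.1, 0.8]
finger_gap: 60.2
finger_force: 0.0
```

Request:
move_arm(rows=[[-3.56, 1.03, 1.2, 0, 0, 0, 6], [0, 0, 0, 0, 0, 0, 6], [0, 0, 0, 0, 0, 0, 6], [0, 0, 0, 0, 0, 0, 6]])

```text
time_s: 46.95
tool_pos: [614.3, -174.7, 250.2]
orientation: [0.664, 0.747, 0.0, -0.0]
ft_force: [-0.3, 0.5, 0.1]
finger_gap: 60.2
finger_force: 0.0
```

```bash
python3 - <<'E'
from lib import *
rows([(np.array([614,-176.8,155]),down(P[2]))],6)
E
```

```text
[-0.21, -0.06, 9.52, 0.0, -0.0, 0.001, 6]
end [ 614.  -176.8  155. ]
```

Request:
move_arm(rows=[[-0.2, 0, 3, 0, 0, 0, 6], [0, 0, 3.5, 0, 0, 0, 6], [0, 0, 3, 0, 0, 0, 6], [0, 0, 0, 0, 0, 0, 6], [0, 0, 0, 0, 0, 0, 3]])

```text
time_s: 47.45
tool_pos: [614.8, -176.3, 156.1]
orientation: [0.664, 0.748, 0.0, 0.0]
ft_force: [0.4, 0.9, 1.4]
finger_gap: 47.4
finger_force: 0.0
```

Request:
move_arm(rows=[[0, 0, 0, 0, 0, 0, 0], [0, 0, 0, 0, 0, 0, 0], [0, 0, 0, 0, 0, 0, 0], [0, 0, 0, 0, 0, 0, 0]])

```text
time_s: 47.85
tool_pos: [615.6, -177.3, 157.1]
orientation: [0.664, 0.747, 0.001, 0.001]
ft_force: [-0.4, 1.5, 7.8]
finger_gap: 21.1
finger_force: 40.5
```

Request:
move_arm(rows=[[0.6, 0, 0, 0, 0, 0, 0], [0.6, 0, 0, 0, 0, 0, 0], [0.6, 0, 0, 0, 0, 0, 0], [0.6, 0, 0, 0, 0, 0, 0], [0.3, 0, 0, 0, 0, 0, 0]])

```text
time_s: 48.35
tool_pos: [612.4, -151.4, 157.2]
orientation: [0.665, 0.747, 0.001, 0.002]
ft_force: [3.2, -14.2, 6.4]
finger_gap: 21.2
finger_force: 40.4
```

Request:
move_arm(rows=[[0.2, 0, 0, 0, 0, 0, 0], [0, 0, 0, 0, 0, 0, 0], [0, 0, 0, 0, 0, 0, 0]])

```text
time_s: 48.65
tool_pos: [612.3, -151.4, 157.2]
orientation: [0.665, 0.747, 0.0, 0.003]
ft_force: [4.6, -8.4, 4.5]
finger_gap: 21.2
finger_force: 40.1
```

Request:
move_arm(rows=[[0, 0, 0, 0, 0, 0, 6], [0, 0, 0, 0, 0, 0, 6], [0, 0, -2, 0, 0, 0, 6], [0, 0, -4, 0, 0, 0, 6], [0, 0, -4, 0, 0, 0, 6]])

```text
time_s: 49.15
tool_pos: [610.4, -147.8, 255.6]
orientation: [0.664, 0.747, -0.0, -0.001]
ft_force: [1.1, 0.3, 0.0]
finger_gap: 59.9
finger_force: 0.0
```

Request:
move_arm(rows=[[0, 0, 0, 0, 0, 0, 6], [0, 0, 0, 0, 0, 0, 6], [0, 0, 0, 0, 0, 0, 6]])

```text
time_s: 49.45
tool_pos: [610.6, -147.9, 253.8]
orientation: [0.664, 0.747, -0.0, -0.001]
ft_force: [0.1, -0.2, -0.1]
finger_gap: 59.8
finger_force: 0.0
```

```bash
python3 - <<'E'
from lib import *
yv=np.array([-np.sin(P[2]),np.cos(P[2]),0]);A=np.array([611,-151,167.])
def far(im,u):
    g=cv2.cvtColor(im,6)[:,u].astype(int);b=np.where(g[200:330]<45)[0]+200;return b.min(),b.max()
for n in('w3','w4'):
    c=cam('wrist',load(n));u=331 if n=='w3' else 322;r=far(cv2.imread(f'pics/{n}_full.png'),u);print(n,r,px2w(c,(u,r[1]+.5),167)@yv-A@yv)
s=snap('wrist','w14');c=cam('wrist',s);u=int(w2px(c,A)[0]);r=far(cv2.imread('pics/w14_full.png'),u);print(s[0],u,r,px2w(c,(u,r[1]+.5),167)@yv-A@yv)
check()
E
```

```text
w3 (np.int64(229), np.int64(270)) -6.007415811826405
w4 (np.int64(261), np.int64(302)) -29.29240146251908
[ 610.63005685 -147.86922262  253.81643823] 322 (np.int64(230), np.int64(268)) -3.4560009746457183
scene [(84, 455.7, 3.3), (111, 339.9, 237.4), (1805, 549.1, 267.5)]
top [(2772, 155.6, 128.6), (1802, 78.4, 197.4), (284, 256.4, 243.3), (87, 284.6, 239.0), (335, 147.4, 266.6), (321, 144.1, 318.3)]
```

```bash
python3 -c "
from station import manip
print(manip.hand_in())"
```

```text
the job is handed in; nothing more can be done
None
```

The job is handed in at about 49 s on the robot's clock: both finished racks stand in the tray, all three fresh racks are pressed flat in the bays, and the locking bar is back at its locked stop; hand-in returned no score, so I don't have the judge's result.

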